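# Load the bench incubator with vials and dip rods

### The job

Push in the yellow-marked edge of the incubator's blue hatch so that its catch lets go and it springs open, then stand every amber vial from the bench in a pocket of the bay, with one red-headed dip rod pushed fully down into each until its head sits on the vial's mouth. Leave the spare rods standing in their rack, then swing the hatch down and push it in until the catch holds it shut. Leave the bottle, beaker and tip box where they are.

Things in the scene. Friction and masses are not known exactly. Their poses are not given: they have to be found in the camera images.
- hatch (a joint): the incubator's blue hatch (228 x 215 x 10 mm) on a level hinge at its -y edge. 0 = shut and caught; 1.75 rad = fully open, standing 10 deg past vertical, leaning out to -y; negative = pushed in (stop near -0.05). Push its free edge in about 10 mm to the stop (3 to 6 N) and let go: it springs open by itself in 2 s. Swing it shut and push in to the same stop: it is caught and returns to 0
- hatch_push (a point): middle of the yellow push mark on the hatch's outer face, 188 mm from the hinge line, 26 mm from the free edge; moves with the hatch. z axis: the hatch's outward normal (up when shut); y axis: from hinge to free edge. Shut, it is 142 mm above the bench. A spring opens the hatch: swinging it shut takes up to 4 N here
- hinge_mid (a point): middle of the hinge line, 137 mm up, fixed on the incubator; x along the hinge, y to the latch end. The hatch's outer face lies 5 mm outside its plane through this line. The white incubator reaches 128 mm to -x and 198 mm to +x of this point, 15 mm to -y and 225 mm to +y, and is 142 mm high; under the hatch an open bay 236 (x) by 190 mm (y), floor 30 mm up
- pocket1 (a point): middle of the floor of pocket 1 (of 3) in the bay, 30 mm above the bench: a square pocket 46 x 46 mm with 10 mm high aluminium sides; the pockets stand in a row along the incubator's y, 50 mm apart, pocket1 nearest the hinge (55 mm from it). Site axes are the incubator's; along x there are 118 mm of free bay on either side
- pocket2 (a point): middle of the floor of pocket 2 (of 3) in the bay, 30 mm above the bench: a square pocket 46 x 46 mm with 10 mm high aluminium sides; the pockets stand in a row along the incubator's y, 50 mm apart, pocket1 nearest the hinge (55 mm from it). Site axes are the incubator's; along x there are 118 mm of free bay on either side
- pocket3 (a point): middle of the floor of pocket 3 (of 3) in the bay, 30 mm above the bench: a square pocket 46 x 46 mm with 10 mm high aluminium sides; the pockets stand in a row along the incubator's y, 50 mm apart, pocket1 nearest the hinge (55 mm from it). Site axes are the incubator's; along x there are 118 mm of free bay on either side
- vial1_mid (a point): an amber glass vial with a paper band (absent in some runs), 60 mm high: body 40 mm across up to 38 mm, then a shoulder to a neck 22 mm across from 46 mm to 60 mm, its opening 13 mm across, inside 52 mm deep, 70 g, heavy foot; this point is half-way up, 30 mm above its foot; z axis up along the vial
- vial2_mid (a point): an amber glass vial with a paper band (absent in some runs), 60 mm high: body 40 mm across up to 38 mm, then a shoulder to a neck 22 mm across from 46 mm to 60 mm, its opening 13 mm across, inside 52 mm deep, 70 g, heavy foot; this point is half-way up, 30 mm above its foot; z axis up along the vial
- vial3_mid (a point): an amber glass vial with a paper band (absent in some runs), 60 mm high: body 40 mm across up to 38 mm, then a shoulder to a neck 22 mm across from 46 mm to 60 mm, its opening 13 mm across, inside 52 mm deep, 70 g, heavy foot; this point is half-way up, 30 mm above its foot; z axis up along the vial
- vial4_mid (a point): an amber glass vial with a paper band (absent in some runs), 60 mm high: body 40 mm across up to 38 mm, then a shoulder to a neck 22 mm across from 46 mm to 60 mm, its opening 13 mm across, inside 52 mm deep, 70 g, heavy foot; this point is half-way up, 30 mm above its foot; z axis up along the vial
- rod1_head (a point): a dip rod: red head 22 mm across, 26 mm high; below it a white stem 7 mm across, 48 mm long, tapered tip; 30 g. This point is the head's centre, 13 mm above its underside, 61 mm above the tip; z axis up along the rod. At the start it stands in the rack, head resting on the rack's top; fully home in a vial its head rests on the mouth, this point 43 mm above the vial's middle
- rod2_head (a point): a dip rod: red head 22 mm across, 26 mm high; below it a white stem 7 mm across, 48 mm long, tapered tip; 30 g. This point is the head's centre, 13 mm above its underside, 61 mm above the tip; z axis up along the rod. At the start it stands in the rack, head resting on the rack's top; fully home in a vial its head rests on the mouth, this point 43 mm above the vial's middle
- rod3_head (a point): a dip rod: red head 22 mm across, 26 mm high; below it a white stem 7 mm across, 48 mm long, tapered tip; 30 g. This point is the head's centre, 13 mm above its underside, 61 mm above the tip; z axis up along the rod. At the start it stands in the rack, head resting on the rack's top; fully home in a vial its head rests on the mouth, this point 43 mm above the vial's middle
- rod4_head (a point): a dip rod: red head 22 mm across, 26 mm high; below it a white stem 7 mm across, 48 mm long, tapered tip; 30 g. This point is the head's centre, 13 mm above its underside, 61 mm above the tip; z axis up along the rod. At the start it stands in the rack, head resting on the rack's top; fully home in a vial its head rests on the mouth, this point 43 mm above the vial's middle
- rack_top (a point): middle of the top face of the fixed yellow rod rack, 56 mm above the bench: 190 mm in its x, 50 mm in y, with four 10 mm holes along its x at -67.5, -22.5, 22.5 and 67.5 mm, stems hanging free below
- bottle: clear bottle with a blue cap, 72 mm across and about 150 mm high, origin at its foot; leave alone
- beaker: glass beaker 76 mm across and 90 mm high, origin at its foot; leave alone
- tipbox: orange tip box 120 x 80 x 55 mm, origin under its centre; leave alone

How it is judged:
On the way, in this order (a step that is already met when the one before it is completed fails the run):
1. the hatch has been released and stands open (value of joint hatch above 1.3 rad), for 0.2 s.
2. with the hatch open, every vial stands in a pocket with a rod fully down in it (((horizontal distance between vial1_mid and pocket1 below 0.0065 m and z of vial1_mid in the frame of pocket1 below 0.034 m and angle between vial1_mid's own z axis and vertical below 0.12 rad) or (horizontal distance between vial1_mid and pocket2 below 0.0065 m and z of vial1_mid in the frame of pocket2 below 0.034 m and angle between vial1_mid's own z axis and vertical below 0.12 rad) or (horizontal distance between vial1_mid and pocket3 below 0.0065 m and z of vial1_mid in the frame of pocket3 below 0.034 m and angle between vial1_mid's own z axis and vertical below 0.12 rad)) and ((horizontal distance between vial2_mid and pocket1 below 0.0065 m and z of vial2_mid in the frame of pocket1 below 0.034 m and angle between vial2_mid's own z axis and vertical below 0.12 rad) or (horizontal distance between vial2_mid and pocket2 below 0.0065 m and z of vial2_mid in the frame of pocket2 below 0.034 m and angle between vial2_mid's own z axis and vertical below 0.12 rad) or (horizontal distance between vial2_mid and pocket3 below 0.0065 m and z of vial2_mid in the frame of pocket3 below 0.034 m and angle between vial2_mid's own z axis and vertical below 0.12 rad)) and ((horizontal distance between vial3_mid and pocket1 below 0.0065 m and z of vial3_mid in the frame of pocket1 below 0.034 m and angle between vial3_mid's own z axis and vertical below 0.12 rad) or (horizontal distance between vial3_mid and pocket2 below 0.0065 m and z of vial3_mid in the frame of pocket2 below 0.034 m and angle between vial3_mid's own z axis and vertical below 0.12 rad) or (horizontal distance between vial3_mid and pocket3 below 0.0065 m and z of vial3_mid in the frame of pocket3 below 0.034 m and angle between vial3_mid's own z axis and vertical below 0.12 rad)) and ((horizontal distance between vial4_mid and pocket1 below 0.0065 m and z of vial4_mid in the frame of pocket1 below 0.034 m and angle between vial4_mid's own z axis and vertical below 0.12 rad) or (horizontal distance between vial4_mid and pocket2 below 0.0065 m and z of vial4_mid in the frame of pocket2 below 0.034 m and angle between vial4_mid's own z axis and vertical below 0.12 rad) or (horizontal distance between vial4_mid and pocket3 below 0.0065 m and z of vial4_mid in the frame of pocket3 below 0.034 m and angle between vial4_mid's own z axis and vertical below 0.12 rad)) and ((horizontal distance between rod1_head and vial1_mid below 0.007 m and z of rod1_head in the frame of vial1_mid between 0.038 and 0.047 m and angle between rod1_head's own z axis and vertical below 0.15 rad) or (horizontal distance between rod2_head and vial1_mid below 0.007 m and z of rod2_head in the frame of vial1_mid between 0.038 and 0.047 m and angle between rod2_head's own z axis and vertical below 0.15 rad) or (horizontal distance between rod3_head and vial1_mid below 0.007 m and z of rod3_head in the frame of vial1_mid between 0.038 and 0.047 m and angle between rod3_head's own z axis and vertical below 0.15 rad) or (horizontal distance between rod4_head and vial1_mid below 0.007 m and z of rod4_head in the frame of vial1_mid between 0.038 and 0.047 m and angle between rod4_head's own z axis and vertical below 0.15 rad)) and ((horizontal distance between rod1_head and vial2_mid below 0.007 m and z of rod1_head in the frame of vial2_mid between 0.038 and 0.047 m and angle between rod1_head's own z axis and vertical below 0.15 rad) or (horizontal distance between rod2_head and vial2_mid below 0.007 m and z of rod2_head in the frame of vial2_mid between 0.038 and 0.047 m and angle between rod2_head's own z axis and vertical below 0.15 rad) or (horizontal distance between rod3_head and vial2_mid below 0.007 m and z of rod3_head in the frame of vial2_mid between 0.038 and 0.047 m and angle between rod3_head's own z axis and vertical below 0.15 rad) or (horizontal distance between rod4_head and vial2_mid below 0.007 m and z of rod4_head in the frame of vial2_mid between 0.038 and 0.047 m and angle between rod4_head's own z axis and vertical below 0.15 rad)) and ((horizontal distance between rod1_head and vial3_mid below 0.007 m and z of rod1_head in the frame of vial3_mid between 0.038 and 0.047 m and angle between rod1_head's own z axis and vertical below 0.15 rad) or (horizontal distance between rod2_head and vial3_mid below 0.007 m and z of rod2_head in the frame of vial3_mid between 0.038 and 0.047 m and angle between rod2_head's own z axis and vertical below 0.15 rad) or (horizontal distance between rod3_head and vial3_mid below 0.007 m and z of rod3_head in the frame of vial3_mid between 0.038 and 0.047 m and angle between rod3_head's own z axis and vertical below 0.15 rad) or (horizontal distance between rod4_head and vial3_mid below 0.007 m and z of rod4_head in the frame of vial3_mid between 0.038 and 0.047 m and angle between rod4_head's own z axis and vertical below 0.15 rad)) and ((horizontal distance between rod1_head and vial4_mid below 0.007 m and z of rod1_head in the frame of vial4_mid between 0.038 and 0.047 m and angle between rod1_head's own z axis and vertical below 0.15 rad) or (horizontal distance between rod2_head and vial4_mid below 0.007 m and z of rod2_head in the frame of vial4_mid between 0.038 and 0.047 m and angle between rod2_head's own z axis and vertical below 0.15 rad) or (horizontal distance between rod3_head and vial4_mid below 0.007 m and z of rod3_head in the frame of vial4_mid between 0.038 and 0.047 m and angle between rod3_head's own z axis and vertical below 0.15 rad) or (horizontal distance between rod4_head and vial4_mid below 0.007 m and z of rod4_head in the frame of vial4_mid between 0.038 and 0.047 m and angle between rod4_head's own z axis and vertical below 0.15 rad)) and value of joint hatch above 1 rad), for 0.2 s.
At the end, for the whole second after the job is handed in: every vial present stands upright in a pocket (within 6.5 mm of its middle, on the pocket floor), each with a rod fully down in it (head within 4 mm of the vial's mouth), every other rod stands in the rack, and the hatch is caught shut and at rest (within 0.02 rad of 0) (((horizontal distance between vial1_mid and pocket1 below 0.0065 m and z of vial1_mid in the frame of pocket1 below 0.034 m and angle between vial1_mid's own z axis and vertical below 0.12 rad) or (horizontal distance between vial1_mid and pocket2 below 0.0065 m and z of vial1_mid in the frame of pocket2 below 0.034 m and angle between vial1_mid's own z axis and vertical below 0.12 rad) or (horizontal distance between vial1_mid and pocket3 below 0.0065 m and z of vial1_mid in the frame of pocket3 below 0.034 m and angle between vial1_mid's own z axis and vertical below 0.12 rad)) and ((horizontal distance between vial2_mid and pocket1 below 0.0065 m and z of vial2_mid in the frame of pocket1 below 0.034 m and angle between vial2_mid's own z axis and vertical below 0.12 rad) or (horizontal distance between vial2_mid and pocket2 below 0.0065 m and z of vial2_mid in the frame of pocket2 below 0.034 m and angle between vial2_mid's own z axis and vertical below 0.12 rad) or (horizontal distance between vial2_mid and pocket3 below 0.0065 m and z of vial2_mid in the frame of pocket3 below 0.034 m and angle between vial2_mid's own z axis and vertical below 0.12 rad)) and ((horizontal distance between vial3_mid and pocket1 below 0.0065 m and z of vial3_mid in the frame of pocket1 below 0.034 m and angle between vial3_mid's own z axis and vertical below 0.12 rad) or (horizontal distance between vial3_mid and pocket2 below 0.0065 m and z of vial3_mid in the frame of pocket2 below 0.034 m and angle between vial3_mid's own z axis and vertical below 0.12 rad) or (horizontal distance between vial3_mid and pocket3 below 0.0065 m and z of vial3_mid in the frame of pocket3 below 0.034 m and angle between vial3_mid's own z axis and vertical below 0.12 rad)) and ((horizontal distance between vial4_mid and pocket1 below 0.0065 m and z of vial4_mid in the frame of pocket1 below 0.034 m and angle between vial4_mid's own z axis and vertical below 0.12 rad) or (horizontal distance between vial4_mid and pocket2 below 0.0065 m and z of vial4_mid in the frame of pocket2 below 0.034 m and angle between vial4_mid's own z axis and vertical below 0.12 rad) or (horizontal distance between vial4_mid and pocket3 below 0.0065 m and z of vial4_mid in the frame of pocket3 below 0.034 m and angle between vial4_mid's own z axis and vertical below 0.12 rad)) and ((horizontal distance between rod1_head and vial1_mid below 0.007 m and z of rod1_head in the frame of vial1_mid between 0.038 and 0.047 m and angle between rod1_head's own z axis and vertical below 0.15 rad) or (horizontal distance between rod2_head and vial1_mid below 0.007 m and z of rod2_head in the frame of vial1_mid between 0.038 and 0.047 m and angle between rod2_head's own z axis and vertical below 0.15 rad) or (horizontal distance between rod3_head and vial1_mid below 0.007 m and z of rod3_head in the frame of vial1_mid between 0.038 and 0.047 m and angle between rod3_head's own z axis and vertical below 0.15 rad) or (horizontal distance between rod4_head and vial1_mid below 0.007 m and z of rod4_head in the frame of vial1_mid between 0.038 and 0.047 m and angle between rod4_head's own z axis and vertical below 0.15 rad)) and ((horizontal distance between rod1_head and vial2_mid below 0.007 m and z of rod1_head in the frame of vial2_mid between 0.038 and 0.047 m and angle between rod1_head's own z axis and vertical below 0.15 rad) or (horizontal distance between rod2_head and vial2_mid below 0.007 m and z of rod2_head in the frame of vial2_mid between 0.038 and 0.047 m and angle between rod2_head's own z axis and vertical below 0.15 rad) or (horizontal distance between rod3_head and vial2_mid below 0.007 m and z of rod3_head in the frame of vial2_mid between 0.038 and 0.047 m and angle between rod3_head's own z axis and vertical below 0.15 rad) or (horizontal distance between rod4_head and vial2_mid below 0.007 m and z of rod4_head in the frame of vial2_mid between 0.038 and 0.047 m and angle between rod4_head's own z axis and vertical below 0.15 rad)) and ((horizontal distance between rod1_head and vial3_mid below 0.007 m and z of rod1_head in the frame of vial3_mid between 0.038 and 0.047 m and angle between rod1_head's own z axis and vertical below 0.15 rad) or (horizontal distance between rod2_head and vial3_mid below 0.007 m and z of rod2_head in the frame of vial3_mid between 0.038 and 0.047 m and angle between rod2_head's own z axis and vertical below 0.15 rad) or (horizontal distance between rod3_head and vial3_mid below 0.007 m and z of rod3_head in the frame of vial3_mid between 0.038 and 0.047 m and angle between rod3_head's own z axis and vertical below 0.15 rad) or (horizontal distance between rod4_head and vial3_mid below 0.007 m and z of rod4_head in the frame of vial3_mid between 0.038 and 0.047 m and angle between rod4_head's own z axis and vertical below 0.15 rad)) and ((horizontal distance between rod1_head and vial4_mid below 0.007 m and z of rod1_head in the frame of vial4_mid between 0.038 and 0.047 m and angle between rod1_head's own z axis and vertical below 0.15 rad) or (horizontal distance between rod2_head and vial4_mid below 0.007 m and z of rod2_head in the frame of vial4_mid between 0.038 and 0.047 m and angle between rod2_head's own z axis and vertical below 0.15 rad) or (horizontal distance between rod3_head and vial4_mid below 0.007 m and z of rod3_head in the frame of vial4_mid between 0.038 and 0.047 m and angle between rod3_head's own z axis and vertical below 0.15 rad) or (horizontal distance between rod4_head and vial4_mid below 0.007 m and z of rod4_head in the frame of vial4_mid between 0.038 and 0.047 m and angle between rod4_head's own z axis and vertical below 0.15 rad)) and ((x of rod1_head in the frame of rack_top between -0.085 and 0.085 m and y of rod1_head in the frame of rack_top between -0.008 and 0.008 m and z of rod1_head in the frame of rack_top below 0.018 m and angle between rod1_head's own z axis and vertical below 0.15 rad) or (horizontal distance between rod1_head and vial1_mid below 0.007 m and z of rod1_head in the frame of vial1_mid between 0.038 and 0.047 m and angle between rod1_head's own z axis and vertical below 0.15 rad) or (horizontal distance between rod1_head and vial2_mid below 0.007 m and z of rod1_head in the frame of vial2_mid between 0.038 and 0.047 m and angle between rod1_head's own z axis and vertical below 0.15 rad) or (horizontal distance between rod1_head and vial3_mid below 0.007 m and z of rod1_head in the frame of vial3_mid between 0.038 and 0.047 m and angle between rod1_head's own z axis and vertical below 0.15 rad) or (horizontal distance between rod1_head and vial4_mid below 0.007 m and z of rod1_head in the frame of vial4_mid between 0.038 and 0.047 m and angle between rod1_head's own z axis and vertical below 0.15 rad)) and ((x of rod2_head in the frame of rack_top between -0.085 and 0.085 m and y of rod2_head in the frame of rack_top between -0.008 and 0.008 m and z of rod2_head in the frame of rack_top below 0.018 m and angle between rod2_head's own z axis and vertical below 0.15 rad) or (horizontal distance between rod2_head and vial1_mid below 0.007 m and z of rod2_head in the frame of vial1_mid between 0.038 and 0.047 m and angle between rod2_head's own z axis and vertical below 0.15 rad) or (horizontal distance between rod2_head and vial2_mid below 0.007 m and z of rod2_head in the frame of vial2_mid between 0.038 and 0.047 m and angle between rod2_head's own z axis and vertical below 0.15 rad) or (horizontal distance between rod2_head and vial3_mid below 0.007 m and z of rod2_head in the frame of vial3_mid between 0.038 and 0.047 m and angle between rod2_head's own z axis and vertical below 0.15 rad) or (horizontal distance between rod2_head and vial4_mid below 0.007 m and z of rod2_head in the frame of vial4_mid between 0.038 and 0.047 m and angle between rod2_head's own z axis and vertical below 0.15 rad)) and ((x of rod3_head in the frame of rack_top between -0.085 and 0.085 m and y of rod3_head in the frame of rack_top between -0.008 and 0.008 m and z of rod3_head in the frame of rack_top below 0.018 m and angle between rod3_head's own z axis and vertical below 0.15 rad) or (horizontal distance between rod3_head and vial1_mid below 0.007 m and z of rod3_head in the frame of vial1_mid between 0.038 and 0.047 m and angle between rod3_head's own z axis and vertical below 0.15 rad) or (horizontal distance between rod3_head and vial2_mid below 0.007 m and z of rod3_head in the frame of vial2_mid between 0.038 and 0.047 m and angle between rod3_head's own z axis and vertical below 0.15 rad) or (horizontal distance between rod3_head and vial3_mid below 0.007 m and z of rod3_head in the frame of vial3_mid between 0.038 and 0.047 m and angle between rod3_head's own z axis and vertical below 0.15 rad) or (horizontal distance between rod3_head and vial4_mid below 0.007 m and z of rod3_head in the frame of vial4_mid between 0.038 and 0.047 m and angle between rod3_head's own z axis and vertical below 0.15 rad)) and ((x of rod4_head in the frame of rack_top between -0.085 and 0.085 m and y of rod4_head in the frame of rack_top between -0.008 and 0.008 m and z of rod4_head in the frame of rack_top below 0.018 m and angle between rod4_head's own z axis and vertical below 0.15 rad) or (horizontal distance between rod4_head and vial1_mid below 0.007 m and z of rod4_head in the frame of vial1_mid between 0.038 and 0.047 m and angle between rod4_head's own z axis and vertical below 0.15 rad) or (horizontal distance between rod4_head and vial2_mid below 0.007 m and z of rod4_head in the frame of vial2_mid between 0.038 and 0.047 m and angle between rod4_head's own z axis and vertical below 0.15 rad) or (horizontal distance between rod4_head and vial3_mid below 0.007 m and z of rod4_head in the frame of vial3_mid between 0.038 and 0.047 m and angle between rod4_head's own z axis and vertical below 0.15 rad) or (horizontal distance between rod4_head and vial4_mid below 0.007 m and z of rod4_head in the frame of vial4_mid between 0.038 and 0.047 m and angle between rod4_head's own z axis and vertical below 0.15 rad)) and value of joint hatch between -0.02 and 0.02 rad and velocity of joint hatch between -0.05 and 0.05 rad/s); the robot touches nothing.
It fails at once if the bottle, beaker or tip box is moved more than 30 mm (distance of any of bottle, beaker, tipbox from where it was at the start of the episode above 0.03 m).
Of vial1, vial2, vial3, vial4 only 2 to 3 are there at a start; the rules pass over those that are not, and their reading is None.
At some moment in a run one of vial1, vial2, vial3, vial4 may be knocked a few centimetres aside while the robot is not near it.
It also fails if it takes over 210 s, if anything falls off the work surface, if the arm or the gripper's body presses on something with over 40 N, if the wrist force passes 120 N, or if a joint passes its speed limit or range.

### The arm

A 6-joint arm with a two-finger parallel gripper is mounted at the origin on the work surface. World frame = base frame: x ahead of the robot, y to its left, z up, the work surface at z = 0. Lengths are in m, angles in rad, forces in N, time in s.
With the tool pointing down it reaches from about 0.3 to 0.85 m from the base axis. Payload 5.4 kg.
Tool frame: the origin (TCP) lies at the very end of the fingers, on their centre line; the grasp point (between the pads) lies 19 mm behind it (bot.grasp_offset is the distance from the TCP to the grasp point, in m); z points along the fingers, y is the line along which they close (so a half turn about z gives the same grasp; the last joint's range is limited). The gripper opens to 85 mm and grips with 20 to 120 N. Pads are 22 mm wide; open, the fingers measure 114 mm over their backs; the gripper's body (76 mm by 85 mm) begins 54 mm behind the grasp point. The pads swing forward as they close: fully open they stand 13 mm farther back than shut.
Start: joints at [1.04, 0.158, 1.597, -0, 1.386, -0.21], TCP at [0.181, 0.546, 0.201] pointing down, gripper open.
Joint ranges: [-2.91, 2.91], [-0.94, 2.29], [0.18, 2.7], [-1.29, 4.43], [0.17, 2.64], [-3, 3]. Speed limits (rad/s): [2.57, 2.57, 3.14, 3.14, 3.14, 3.14].

### API

Orientations are given as a 3x3 rotation matrix whose columns are the frame's x, y, z axes.
In Python, from rig import bot gives the robot as it stands.
- The arm moves only by the tool apply_moves, never from a script. Its argument "plan" is one flat list of numbers, 7 for each row, row after row: the shift along the tool's x, y, z as a fraction of full scale, then the turn, a rotation vector about the tool's x, y, z as a fraction of full scale, then the closure in counts, from 0 (fully open) to 255 (shut). In form: [tx, ty, tz, rx, ry, rz, jaw, tx, ty, tz, rx, ry, rz, jaw, ...]. A call has 1 to 20 rows; each row shifts and turns the commanded pose from where the row before left it, along the tool's axes as they then stand; what a row does not reach is not made up. Full scale, the value 1, is 0.25 m for a shift and pi rad for a turn. A row lasts 1/12 s, in which the tool goes at most 41.7 mm and 7.16 degrees, less where a joint would pass 70% of its speed; a pose out of reach is approached as far as the arm can. A call with a number of a shift or a turn outside -1 to 1 is refused whole. A call with a gripper value outside its range is refused whole. The fingers move at their own pace and stop on an object; the grip force is fixed at half the most. Time passes only in rows, so rows that do not move let the fingers close. It gives the time, the measured TCP pose, the force, the opening and the grip force at its end, in the units of the state.
- bot.get_state(): the state, without advancing time (a new reading comes with each control period).
- bot.grab_frame(name): name is "scene" or "top" or "wrist"; returns the picture (384x512x3 uint8, red, green, blue); there is no depth.
- bot.camera_model(name): a dict with "mtx" (3x3 intrinsics, pixels), "T" (4x4, takes a point from camera to world coordinates). Camera axes: x right, y down, z forward; pixel columns grow to the right and rows downward; lengths in m; the calibration is good to about 2 mm. A picture is of the moment at which its call begins: read the wrist's pose just before it. camera_model takes no time and is no camera call; for the wrist camera it gives the pose at the moment of the call.
- bot.hand_in(): hands the job in; it is judged then, once.
The state is a dict: "t": time; "joint_pos": joint angles; "joint_velocities": joint speeds; "joint_efforts": joint torques, N m; "ee_pos": TCP position; "tool_rot": TCP orientation; "contact_force": force on the tool from outside, world axes, zero at the start; "ft_torque": the same for the moment, N m; "gripper_width": finger opening in m; "grasp_force": force on a finger pad.
Only numpy, scipy, OpenCV 4.12 (cv2) and the standard library are available. Lean on these libraries where they do the work, as an engineer would, in place of code of your own. Each camera call takes 0.05 s, during which the arm holds its last target. There are 200 camera calls.

## Working session

There is one attempt and no reset: what is moved stays moved. The work goes in short steps, Python scripts to look and compute and a tool call to move; the robot and the scene stay as the last step left them, time stands still between calls to the robot, and variables do not carry over. Pictures are saved under pics/ and viewed, at most 16 in all, crops included, and the job is handed in when it is done.

Besides the shell and the picture viewer there is one more tool, called after "Call:" as name(argument=value, ...), one argument or row to a line, values as JSON. apply_moves: Moves the arm, as the interface text tells. Its arguments: {"type":"object","properties":{"plan":{"type":"array","items":{"type":"number"}}},"required":["plan"]}

```bash
mkdir -p pics; ls; python3 - <<'E'
from rig import bot
import cv2,numpy as np
s=bot.get_state();print(s)
for n in("scene","top"):
    im=bot.grab_frame(n);np.save(f"pics/{n}0.npy",im);cv2.imwrite(f"pics/{n}0.png",im[:,:,::-1]);m=bot.camera_model(n);print(n,m["mtx"].round(1).tolist(),m["T"].round(4).tolist())
print(bot.camera_model("wrist"))
E
```

```text
pics
{'t': 0.0, 'joint_pos': array([ 1.03987953e+00,  1.59070025e-01,  1.59824030e+00, -1.12627935e-05,
        1.38618743e+00, -2.10097240e-01]), 'joint_velocities': array([-1.56617710e-03,  1.66015744e-04,  6.07204854e-05,  1.23912208e-03,
       -1.58095834e-04,  6.48369464e-04]), 'joint_efforts': array([ 7.56362226e-06, -3.95993149e+01, -3.31432235e+01, -1.58301491e-04,
        8.40951019e-03, -3.05854644e-05]), 'ee_pos': array([0.18100449, 0.54507429, 0.19970113]), 'tool_rot': array([[-9.48977766e-01,  3.15341542e-01, -9.55046957e-04],
       [ 3.15342751e-01,  9.48976413e-01, -1.64844934e-03],
       [ 3.86492479e-04, -1.86550891e-03, -9.99998185e-01]]), 'contact_force': array([ 0.07076671,  0.41695999, -0.07223673]), 'ft_torque': array([ 0.02114264, -0.03196957,  0.00681485]), 'grasp_force': 0.0, 'gripper_width': 0.08517385806386979}
scene [[351.4, 0.0, 255.1], [0.0, 351.4, 186.2], [0.0, 0.0, 1.0]] [[-0.8881, 0.3387, -0.3108, 0.838], [0.4594, 0.6305, -0.6256, 0.6035], [-0.0159, -0.6984, -0.7155, 0.8379], [0.0, 0.0, 0.0, 1.0]]
top [[350.1, 0.0, 256.9], [0.0, 350.1, 194.6], [0.0, 0.0, 1.0]] [[-0.03, -0.9964, 0.0797, 0.4458], [-0.9995, 0.031, 0.011, -0.0209], [-0.0134, -0.0794, -0.9968, 1.2017], [0.0, 0.0, 0.0, 1.0]]
{'mtx': array([[272.04154628,   0.        , 260.68153108],
       [  0.        , 272.04154628, 190.31588321],
       [  0.        ,   0.        ,   1.        ]]), 'T': array([[ 0.31603494,  0.90015137,  0.29974896,  0.10310954],
       [ 0.94874694, -0.29948685, -0.10093005,  0.57257553],
       [-0.00108145,  0.31628333, -0.94866416,  0.37229675],
       [ 0.        ,  0.        ,  0.        ,  1.        ]])}
```

View pics/scene0.png

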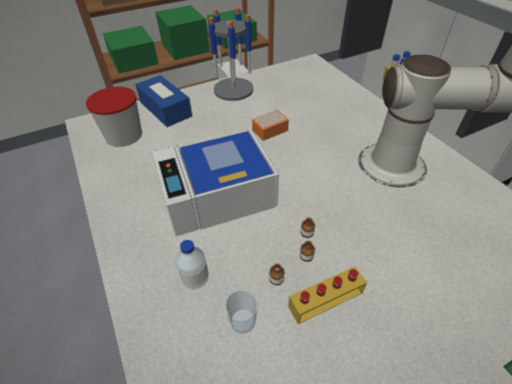

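View pics/top0.png

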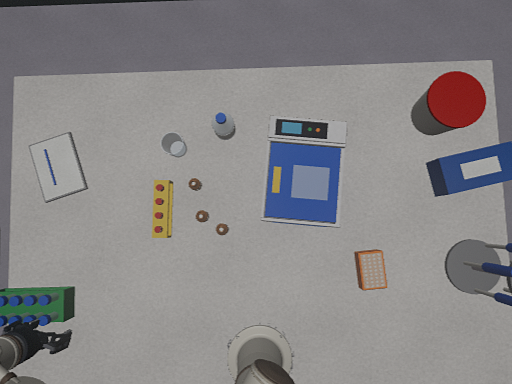

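The scene holds three vials (top view at about (195,184), (202,216) and (222,229)), a rack with red heads around (161,187–229), and a hatch whose yellow mark is at (277,179), with the hinge on the right (-y).

```bash
cat > h.py <<'E'
import numpy as np,cv2
from rig import bot
def ray(m,uv):
    K,T=m["mtx"],m["T"];d=T[:3,:3]@np.linalg.inv(K)@np.array([uv[0],uv[1],1.]);return T[:3,3],d
def plane(m,uv,z):
    o,d=ray(m,uv);return o+d*(z-o[2])/d[2]
def proj(m,p):
    q=np.linalg.inv(m["T"])@np.append(p,1);w=m["mtx"]@q[:3];return w[:2]/w[2]
def tri(rays):
    A=0;b=0
    for o,d in rays:
        d=d/np.linalg.norm(d);P=np.eye(3)-np.outer(d,d);A=A+P;b=b+P@o
    return np.linalg.solve(A,b)
R={"red":[((0,150,70),(7,255,255)),((172,150,70),(180,255,255))],"blue":[((105,150,60),(130,255,255))],"yellow":[((18,120,120),(32,255,255))],"amber":[((5,90,40),(17,255,200))]}
def blobs(im,col,amin=8):
    h=cv2.cvtColor(im,cv2.COLOR_RGB2HSV);m=0
    for a,b in R[col]: m=m|cv2.inRange(h,a,b)
    n,l,s,c=cv2.connectedComponentsWithStats(m)
    return [(c[i].round(1).tolist(),int(s[i][4]),s[i][:4].tolist()) for i in range(1,n) if s[i][4]>=amin],l
def local(w,s=None):  # world vector -> tool axes, full-scale fractions
    s=s or bot.get_state();return s["tool_rot"].T@np.array(w)/0.25
E
python3 - <<'E'
from h import *
for n in("top","scene"):
    im=np.load(f"pics/{n}0.npy");m=bot.camera_model(n)
    for c,z in(("red",.069),("amber",.04),("yellow",.142),("blue",.142)):
        print(n,c)
        for b in blobs(im,c)[0]:
            if (b[1]>30 or c in("red","amber")) : print(b,plane(m,b[0],z).round(3))
    l=blobs(im,"blue")[1]
    h=cv2.cvtColor(im,cv2.COLOR_RGB2HSV);mk=cv2.inRange(h,(105,90,60),(130,255,255))
    cs=cv2.findContours(mk,cv2.RETR_EXTERNAL,cv2.CHAIN_APPROX_NONE)[0]
    for c in cs:
        if cv2.contourArea(c)>2500:
            r=cv2.minAreaRect(c);q=cv2.approxPolyDP(cv2.convexHull(c),6,True)[:,0]
            print("quad",r,[plane(m,p,.142).round(3).tolist() for p in q])
E
```

```text
top red
([456.2, 99.0], 2537, [427, 71, 59, 57]) [ 0.832 -0.674  0.069]
([158.5, 187.2], 13, [156, 185, 6, 5]) [0.571 0.312 0.069]
([158.0, 200.5], 19, [156, 198, 5, 6]) [0.527 0.314 0.069]
([158.2, 214.5], 12, [155, 213, 6, 5]) [0.482 0.314 0.069]
([156.6, 228.7], 18, [155, 226, 5, 6]) [0.436 0.319 0.069]
top amber
([317.5, 129.5], 18, [315, 128, 6, 4]) [ 0.752 -0.219  0.04 ]
([194.2, 183.1], 63, [189, 178, 11, 12]) [0.584 0.201 0.04 ]
([201.3, 215.7], 67, [196, 211, 11, 11]) [0.474 0.179 0.04 ]
([221.4, 228.3], 65, [217, 224, 10, 11]) [0.431 0.113 0.04 ]
([366.8, 267.8], 365, [355, 250, 32, 40]) [ 0.288 -0.359  0.04 ]
top yellow
([276.2, 179.3], 157, [272, 167, 9, 26]) [ 0.575 -0.069  0.142]
([162.7, 208.7], 846, [152, 180, 21, 58]) [0.497 0.278 0.142]
top blue
([220.3, 117.3], 67, [216, 113, 10, 9]) [0.774 0.097 0.142]
([302.6, 181.6], 3592, [266, 143, 75, 79]) [ 0.566 -0.149  0.142]
([487.1, 163.2], 1262, [439, 142, 73, 52]) [ 0.604 -0.709  0.142]
([49.7, 166.2], 38, [45, 150, 11, 35]) [0.638 0.626 0.142]
([2.1, 300.3], 47, [0, 296, 7, 11]) [0.237 0.763 0.142]
([13.7, 300.8], 81,
[... 2832 characters left out ...]
, 1615, [289, 267, 77, 55]) [0.553 0.353 0.142]
scene blue
([247.8, 35.4], 152, [245, 21, 6, 30]) [ 0.105 -0.914  0.142]
([213.6, 38.7], 175, [209, 24, 12, 30]) [ 0.262 -0.96   0.142]
([231.6, 42.2], 149, [228, 28, 7, 30]) [ 0.204 -0.883  0.142]
([239.0, 39.1], 35, [236, 36, 6, 7]) [ 0.159 -0.897  0.142]
([163.3, 101.1], 1242, [137, 76, 54, 50]) [ 0.631 -0.55   0.142]
([223.2, 162.9], 2419, [181, 132, 91, 62]) [ 0.575 -0.136  0.142]
([186.7, 246.4], 122, [181, 241, 12, 12]) [0.771 0.096 0.142]
quad ((225.8448486328125, 160.11766052246094), (49.07805633544922, 82.70471954345703), 74.62374877929688) [[0.443, -0.235, 0.142], [0.467, -0.033, 0.142], [0.69, -0.058, 0.142], [0.665, -0.263, 0.142]]
```

Call:
apply_moves(
  plan=[0,0,-0.0167,0,0,0.0362,0,0,0,-0.0167,0,0,0.0362,0,0,0,-0.0167,0,0,0.0362,0,0,0,-0.0167,0,0,0.0362,0,0,0,-0.0167,0,0,0.0362,0,0,0,-0.0167,0,0,0.0362,0,0,0,-0.0167,0,0,0.0362,0,0,0,-0.0167,0,0,0.0362,0,0,0,-0.0167,0,0,0.0362,0,0,0,-0.0167,0,0,0.0362,0,0,0,-0.0167,0,0,0.0362,0,0,0,-0.0167,0,0,0.0362,0],
)

```text
t: 1.1
ee_pos: [0.1811, 0.5453, 0.2504]
tool_rot: [[0.12, 0.993, -0.001], [0.993, -0.12, -0.001], [-0.001, -0.0, -1.0]]
contact_force: [-0.1, -0.1, 0.3]
gripper_width: 0.0856
grasp_force: 0.0
```

Call:
apply_moves(
  plan=[-0.1132,0.0924,0,0,0,0,255,-0.1132,0.0924,0,0,0,0,255,-0.1132,0.0924,0,0,0,0,255,-0.1132,0.0924,0,0,0,0,255,-0.1132,0.0924,0,0,0,0,255,-0.1132,0.0924,0,0,0,0,255,-0.1132,0.0924,0,0,0,0,255,-0.1132,0.0924,0,0,0,0,255,-0.1132,0.0924,0,0,0,0,255,-0.1132,0.0924,0,0,0,0,255,-0.1132,0.0924,0,0,0,0,255,-0.1132,0.0924,0,0,0,0,255,-0.1132,0.0924,0,0,0,0,255,-0.1132,0.0924,0,0,0,0,255,-0.1132,0.0924,0,0,0,0,255,-0.1132,0.0924,0,0,0,0,255,-0.1132,0.0924,0,0,0,0,255,-0.1132,0.0924,0,0,0,0,255,-0.1132,0.0924,0,0,0,0,255,-0.1132,0.0924,0,0,0,0,255],
)

```text
t: 2.77
ee_pos: [0.5759, -0.0712, 0.2502]
tool_rot: [[0.115, 0.993, -0.001], [0.993, -0.115, 0.0], [0.0, -0.001, -1.0]]
contact_force: [-0.0, -0.4, 0.6]
gripper_width: -0.0002
grasp_force: 0.0
```

Call:
apply_moves(
  plan=[0,0,0.1,0,0,0,255,0,0,0.1,0,0,0,255,0,0,0.1,0,0,0,255,0,0,0.1,0,0,0,255,0,0,0.012,0,0,0,255,0,0,0.012,0,0,0,255,0,0,0.012,0,0,0,255,0,0,0.012,0,0,0,255,0,0,0.012,0,0,0,255,0,0,0.012,0,0,0,255,0,0,0,0,0,0,255,0,0,0,0,0,0,255],
)

```text
t: 3.77
ee_pos: [0.5756, -0.0695, 0.133]
tool_rot: [[0.114, 0.993, 0.0], [0.993, -0.114, -0.0], [-0.0, 0.0, -1.0]]
contact_force: [-0.6, -0.6, -0.2]
gripper_width: 0.0
grasp_force: 0.0
```

Call:
apply_moves(
  plan=[0,0,0.004,0,0,0,255,0,0,0.004,0,0,0,255,0,0,0,0,0,0,255],
)

```text
t: 4.02
ee_pos: [0.5754, -0.0695, 0.1307]
tool_rot: [[0.114, 0.993, -0.0], [0.993, -0.114, 0.0], [0.0, -0.0, -1.0]]
contact_force: [-0.6, 0.4, 0.1]
gripper_width: -0.0
grasp_force: 0.0
```

```bash
python3 - <<'E'
from h import *
print(bot.get_state()["contact_force"])
a=[cv2.resize(bot.grab_frame(n)[y:y+150,x:x+200],(400,300)) for n,x,y in(("scene",130,90),("top",200,110))]
cv2.imwrite("pics/p1.png",np.hstack(a)[:,:,::-1])
E
```

```text
[-0.59709541  0.37476962  0.06290704]
```

View pics/p1.png

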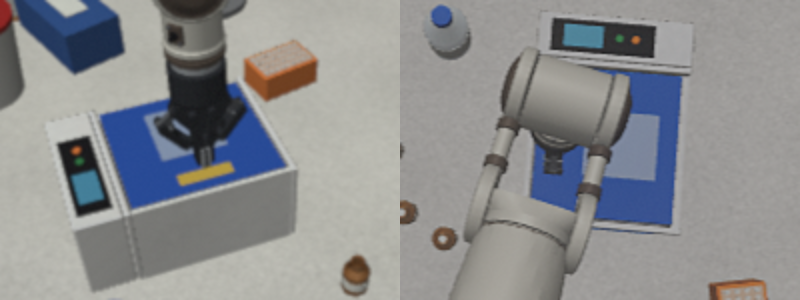

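The closed tips look a few pixels short of the mark (tip at about (232,171), mark at (232,176)) and there is no force, so I'll keep descending slowly.

Call:
apply_moves(
  plan=[0,0,0.004,0,0,0,255,0,0,0.004,0,0,0,255,0,0,0.004,0,0,0,255,0,0,0,0,0,0,255],
)

```text
t: 4.45
ee_pos: [0.5753, -0.0695, 0.1275]
tool_rot: [[0.114, 0.993, -0.001], [0.993, -0.114, 0.0], [0.0, -0.001, -1.0]]
contact_force: [-0.1, -0.6, 0.3]
gripper_width: -0.0006
grasp_force: 0.0
```

```bash
python3 - <<'E'
from h import *
s=bot.get_state();print(s["contact_force"],s["ee_pos"])
im=bot.grab_frame("scene");m=bot.camera_model("scene");print(proj(m,s["ee_pos"]),blobs(im,"yellow")[0])
w=bot.grab_frame("wrist");cv2.imwrite("pics/p2.png",np.hstack([cv2.resize(im[110:230,160:300],(420,360)),cv2.resize(w,(370,360))])[:,:,::-1])
E
```

```text
[-0.14132666 -0.58552995  0.28469834] [ 0.57529501 -0.06946622  0.12745462]
[232.66885737 180.30562453] [([388.2, 67.2], 20, [385, 65, 6, 5]), ([385.3, 79.2], 16, [383, 78, 5, 4]), ([232.1, 176.4], 121, [219, 172, 27, 10]), ([325.5, 296.1], 1650, [289, 267, 77, 55])]
```

View pics/p2.png

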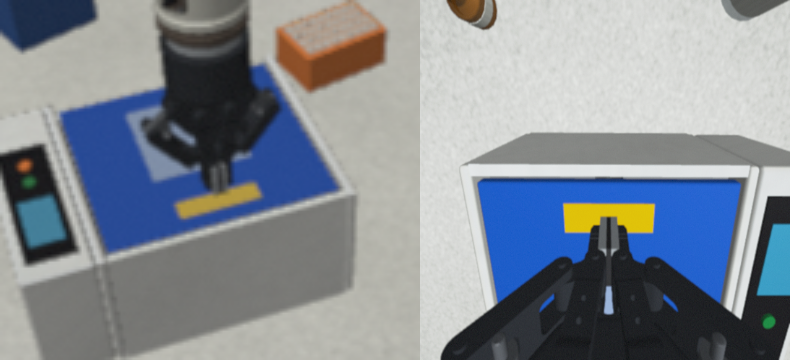

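The picture still shows a gap: the tip appears above the mark at about (233,173), while the TCP projects to (233,180). I'll keep going down in small steps, watching the force.

Call:
apply_moves(
  plan=[0,0,0.004,0,0,0,255,0,0,0.004,0,0,0,255,0,0,0.004,0,0,0,255,0,0,0.004,0,0,0,255,0,0,0,0,0,0,255],
)

```text
t: 4.97
ee_pos: [0.5753, -0.0695, 0.1235]
tool_rot: [[0.114, 0.993, -0.001], [0.993, -0.114, 0.0], [0.0, -0.001, -1.0]]
contact_force: [0.8, -0.1, 1.0]
gripper_width: -0.0004
grasp_force: 0.0
```

```bash
python3 - <<'E'
from h import *
s=bot.get_state();m=bot.camera_model("wrist");print(proj(m,s["ee_pos"]),s["ee_pos"])
w=bot.grab_frame("wrist");b=blobs(w,"yellow")[0];print(b);print([plane(m,x[0],.142) for x in b])
g=cv2.cvtColor(w,cv2.COLOR_RGB2GRAY);np.save("pics/w.npy",w)
for r in range(210,270,6): print(r,g[r,240:285:3])
E
```

```text
[262.08231661 224.85005709] [ 0.57529261 -0.06946518  0.12346675]
[([261.0, 233.2], 3156, [198, 220, 128, 31])]
[array([ 0.57489139, -0.06627842,  0.142     ])]
210 [89 89 90 93 94 92 91 91 91 92 92 92 91 93 91]
216 [92 93 91 93 95 94 91 91 91 93 91 92 93 92 93]
222 [182 183 183 183 183 183 183 185 183 182 183 183 183 183 183]
228 [183 183 183 182 181 183 182 183 183 183 183 181 182 181 183]
234 [183 181 182 140  98  99  64  26  86 101  99 170 183 182 183]
240 [112  94  92  99  95  99  64  26  88  98 101  93  92  93 132]
246 [ 34  27  32  98  99  99  55  28  76  99 100  92  30  37  33]
252 [37 34 44 98 98 99 52 32 76 99 99 95 37 35 34]
258 [ 27  33  51  98  99  98  46  27  65  99  99 100  39  33  29]
264 [ 35  35  74 104 106 108  51  33  72 108 108 105  50  36  36]
```

Call:
apply_moves(
  plan=[0,0,0.004,0,0,0,255,0,0,0.004,0,0,0,255,0,0,0.004,0,0,0,255,0,0,0.004,0,0,0,255,0,0,0,0,0,0,255],
)

```text
t: 5.43
ee_pos: [0.5753, -0.0695, 0.1195]
tool_rot: [[0.115, 0.993, -0.0], [0.993, -0.115, 0.0], [0.0, -0.0, -1.0]]
contact_force: [0.1, 0.7, 0.6]
gripper_width: 0.0
grasp_force: 0.0
```

```bash
python3 - <<'E'
from h import *
s=bot.get_state();m=bot.camera_model("wrist");u=-s["tool_rot"][:,2];x=s["tool_rot"][:,0]
for t in (0,5,10,15,20,25):
    print(t,proj(m,s["ee_pos"]+u*t/1e3),proj(m,s["ee_pos"]+u*t/1e3+x*.011))
w=bot.grab_frame("wrist");h=cv2.cvtColor(w,cv2.COLOR_RGB2HSV);print(blobs(w,"yellow")[0]);print(s["contact_force"]);print([(r,h[r,255].tolist()) for r in range(222,240)])
E
```

```text
0 [262.12335761 224.87705352] [262.13908205 210.28674254]
5 [262.15938437 228.08669782] [262.17620956 213.17674238]
10 [262.19730646 231.46519895] [262.21532873 216.22177291]
15 [262.23727751 235.02624205] [262.25660425 219.43465262]
20 [262.27946817 238.78503211] [262.30021945 222.82965321]
25 [262.32406862 242.75851107] [262.34637908 226.42271154]
[([261.7, 236.3], 3138, [196, 223, 131, 32])]
[0.12417962 0.65230633 0.55544203]
[(222, [132, 26, 145]), (223, [24, 173, 203]), (224, [26, 250, 223]), (225, [26, 245, 224]), (226, [26, 244, 224]), (227, [26, 244, 223]), (228, [26, 244, 224]), (229, [26, 246, 223]), (230, [25, 224, 205]), (231, [23, 106, 139]), (232, [100, 8, 101]), (233, [107, 17, 103]), (234, [101, 20, 104]), (235, [99, 18, 101]), (236, [105, 15, 104]), (237, [110, 22, 104]), (238, [105, 15, 103]), (239, [114, 13, 102])]
```

Call:
apply_moves(
  plan=[0,0,0.004,0,0,0,255,0,0,0.004,0,0,0,255,0,0,0.004,0,0,0,255,0,0,0.004,0,0,0,255,0,0,0,0,0,0,255],
)

```text
t: 5.9
ee_pos: [0.5753, -0.0695, 0.1155]
tool_rot: [[0.114, 0.993, -0.0], [0.993, -0.114, 0.0], [0.0, -0.001, -1.0]]
contact_force: [-0.1, -0.5, 0.7]
gripper_width: -0.0002
grasp_force: 0.0
```

Call:
apply_moves(
  plan=[0,0,0.004,0,0,0,255,0,0,0.004,0,0,0,255,0,0,0.004,0,0,0,255,0,0,0,0,0,0,255],
)

```text
t: 6.23
ee_pos: [0.5753, -0.0695, 0.1125]
tool_rot: [[0.114, 0.993, -0.0], [0.993, -0.114, 0.0], [0.0, -0.0, -1.0]]
contact_force: [0.2, -0.2, -0.2]
gripper_width: -0.0001
grasp_force: 0.0
```

```bash
python3 - <<'E'
from h import *
m=bot.camera_model("wrist")
w=bot.grab_frame("wrist");s=bot.get_state()
h=cv2.cvtColor(w,cv2.COLOR_RGB2HSV);y=cv2.inRange(h,*R["yellow"][0]);b=blobs(w,"yellow")[0][0];print(b)
x0,y0,W,H=b[2]
# mark's far (+y) edge and its ends on trial heights: true length constant
for z in(.13,.135,.142):print(z,[plane(m,p,z).round(4) for p in((x0,y0+4),(x0+W,y0+4))],np.linalg.norm(plane(m,(x0,y0+4),z)-plane(m,(x0+W,y0+4),z)))
print([bot.get_state()["contact_force"].round(2)])
cv2.imwrite("pics/p3.png",cv2.resize(w[150:330,160:360],(800,600) and (660,594))[:,:,::-1])
E
```

```text
([261.8, 242.1], 3131, [193, 228, 137, 33])
0.13 [array([ 0.5322, -0.061 ,  0.13  ]), array([ 0.6183, -0.071 ,  0.13  ])] 0.08669235956772332
0.135 [array([ 0.5339, -0.0586,  0.135 ]), array([ 0.6172, -0.0683,  0.135 ])] 0.08389543827699104
0.142 [array([ 0.5362, -0.0553,  0.142 ]), array([ 0.6157, -0.0645,  0.142 ])] 0.07997974846996594
[array([ 0.14,  0.42, -0.01])]
```

View pics/p3.png

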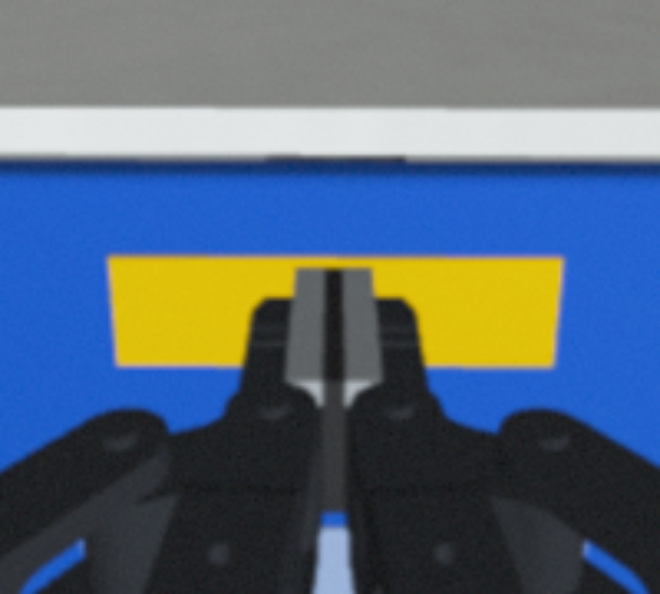

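Call:
apply_moves(
  plan=[0,0,0.004,0,0,0,255,0,0,0.004,0,0,0,255,0,0,0.004,0,0,0,255,0,0,0.004,0,0,0,255,0,0,0,0,0,0,255],
)

```text
t: 6.7
ee_pos: [0.5757, -0.0695, 0.109]
tool_rot: [[0.114, 0.993, 0.0], [0.993, -0.114, -0.0], [-0.0, 0.0, -1.0]]
contact_force: [-0.4, 0.9, 2.8]
gripper_width: 0.0001
grasp_force: 1.5
```

```bash
python3 - <<'E'
from h import *
print(bot.grasp_offset, [a for a in dir(bot) if a[0]!='_'])
w=bot.grab_frame("wrist");print(blobs(w,"yellow")[0]);print(bot.get_state()["contact_force"].round(2))
E
```

```text
0.0187 ['IKError', 'camera_model', 'get_state', 'grab_frame', 'grasp_offset', 'hand_in']
[([260.5, 243.0], 3108, [192, 228, 138, 34])]
[-0.25 -0.17  3.28]
```

Call:
apply_moves(
  plan=[0,0,0.006,0,0,0,255,0,0,0.006,0,0,0,255,0,0,0.006,0,0,0,255,0,0,0.006,0,0,0,255,0,0,0.006,0,0,0,255,0,0,0,0,0,0,255],
)

```text
t: 7.25
ee_pos: [0.5758, -0.0696, 0.1016]
tool_rot: [[0.114, 0.993, 0.001], [0.993, -0.114, -0.0], [-0.0, 0.001, -1.0]]
contact_force: [-0.7, 1.3, 4.7]
gripper_width: -0.0004
grasp_force: 3.0
```

Call:
apply_moves(
  plan=[0,0,0.006,0,0,0,255,0,0,0.004,0,0,0,255,0,0,0,0,0,0,255],
)

```text
t: 7.5
ee_pos: [0.576, -0.0696, 0.101]
tool_rot: [[0.114, 0.993, 0.001], [0.993, -0.114, -0.001], [-0.0, 0.001, -1.0]]
contact_force: [-5.8, 2.6, 15.6]
gripper_width: -0.0004
grasp_force: 8.0
```

Call:
apply_moves(
  plan=[0,0,-0.14,0,0,0,255,0.1,0,-0.1,0,0,0,255,0.14,-0.035,-0.06,0,0,0,255,0.14,-0.035,-0.06,0,0,0,255,0.14,-0.035,-0.06,0,0,0,255,0.14,-0.035,-0.06,0,0,0,255,0.14,-0.035,-0.06,0,0,0,255,0.14,-0.035,-0.06,0,0,0,255,0.14,-0.035,-0.06,0,0,0,255,0,0,0,0,0,0,0,0,0,0,0,0,0,0,0,0,0,0,0,0,0,0,0,0,0,0,0,0,0,0,0,0,0,0,0,0,0,0,0,0,0,0,0,0,0,0,0,0,0,0,0,0,0,0,0,0,0,0,0,0,0,0,0,0,0,0,0,0,0],
)

```text
validation failed for argument at $.pl...
```

```bash
python3 - <<'E'
from h import *
m=bot.camera_model("wrist");w=bot.grab_frame("wrist");t=bot.grab_frame("top")
np.save("pics/w1.npy",w)
cv2.imwrite("pics/p4.png",np.hstack([cv2.resize(w,(480,360)),cv2.resize(t[100:260,140:300],(320,360))])[:,:,::-1])
for c,z in(("red",.069),("amber",.045),("yellow",.056)):
    for b in blobs(w,c,40)[0]: print(c,b,plane(m,b[0],z).round(4))
print(m["T"][:3,3])
E
```

```text
amber ([43.2, 5.1], 469, [17, 0, 49, 14]) [0.4363 0.095  0.045 ]
amber ([80.8, 11.8], 156, [67, 0, 21, 23]) [0.4618 0.0879 0.045 ]
yellow ([259.7, 242.8], 3251, [192, 228, 137, 34]) [ 0.5696 -0.1087  0.056 ]
[0.58443424 0.01287499 0.27345568]
```

View pics/p4.png

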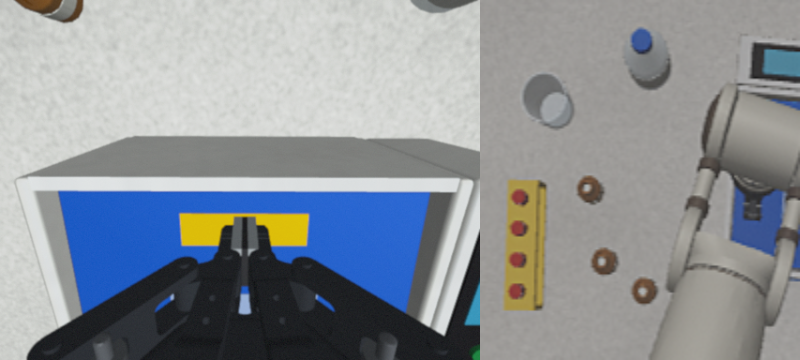

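The call was refused for having more than 20 rows, so the arm is still pressing (mark at about (260,243) in the wrist view). Resending a shorter version.

Call:
apply_moves(
  plan=[0,0,-0.14,0,0,0,255,0.1,0,-0.1,0,0,0,255,0.14,-0.035,-0.06,0,0,0,255,0.14,-0.035,-0.06,0,0,0,255,0.14,-0.035,-0.06,0,0,0,255,0.14,-0.035,-0.06,0,0,0,255,0.14,-0.035,-0.06,0,0,0,255,0.14,-0.035,-0.06,0,0,0,255,0.14,-0.035,-0.06,0,0,0,255],
)

```text
t: 8.35
ee_pos: [0.5447, 0.2072, 0.2635]
tool_rot: [[0.115, 0.993, -0.001], [0.993, -0.115, -0.0], [-0.0, -0.001, -1.0]]
contact_force: [1.4, 0.3, -0.3]
gripper_width: -0.0002
grasp_force: 0.0
```

Call:
apply_moves(
  plan=[0,0,0,0,0,0,0,0,0,0,0,0,0,0,0,0,0,0,0,0,0,0,0,0,0,0,0,0,0,0,0,0,0,0,0,0,0,0,0,0,0,0,0,0,0,0,0,0,0,0,0,0,0,0,0,0,0,0,0,0,0,0,0,0,0,0,0,0,0,0,0,0,0,0,0,0,0,0,0,0,0,0,0,0,0,0,0,0,0,0,0],
)

```text
t: 9.43
ee_pos: [0.5455, 0.2058, 0.2638]
tool_rot: [[0.114, 0.993, -0.0], [0.993, -0.114, 0.0], [-0.0, -0.0, -1.0]]
contact_force: [-0.3, 0.2, 0.0]
gripper_width: 0.0855
grasp_force: 0.0
```

```bash
python3 - <<'E'
from h import *
m=bot.camera_model("wrist");w=bot.grab_frame("wrist");t=bot.grab_frame("scene")
np.save("pics/w1.npy",w)
cv2.imwrite("pics/p5.png",np.hstack([cv2.resize(w,(480,360)),cv2.resize(t[60:320,130:370],(320,360))])[:,:,::-1])
for c,z in(("red",.069),("amber",.045),("yellow",.056)):
    for b in blobs(w,c,40)[0]: print(c,b,plane(m,b[0],z).round(4))
print(m["T"][:3,3])
E
```

```text
red ([270.8, 80.2], 219, [263, 72, 16, 17]) [0.5694 0.3097 0.069 ]
red ([234.5, 83.0], 216, [227, 75, 16, 17]) [0.5237 0.3117 0.069 ]
red ([197.9, 85.7], 214, [190, 78, 17, 17]) [0.4774 0.3139 0.069 ]
red ([161.6, 88.4], 215, [154, 80, 16, 17]) [0.4311 0.316  0.069 ]
amber ([270.4, 80.1], 58, [262, 71, 18, 19]) [0.5698 0.3113 0.045 ]
amber ([233.5, 82.8], 54, [226, 74, 18, 19]) [0.5204 0.3137 0.045 ]
amber ([195.9, 84.4], 43, [190, 77, 19, 19]) [0.47   0.3175 0.045 ]
amber ([162.8, 89.1], 63, [153, 80, 22, 18]) [0.4245 0.3168 0.045 ]
amber ([285.7, 155.8], 428, [274, 144, 25, 26]) [0.5813 0.207  0.045 ]
amber ([216.9, 178.2], 415, [205, 167, 25, 24]) [0.4763 0.1851 0.045 ]
amber ([195.8, 221.1], 413, [184, 210, 24, 24]) [0.4317 0.1196 0.045 ]
yellow ([220.6, 84.6], 4644, [144, 60, 148, 50]) [0.5043 0.3127 0.056 ]
[0.55411825 0.28819963 0.43629081]
```

View pics/p5.png

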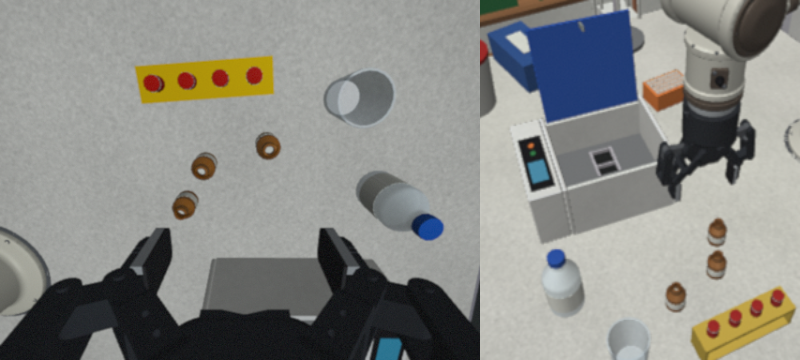

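Hatch stands open. The wrist view shows the vials at about (286,156), (217,178) and (196,221) px and the rods in a row at row ~84. The hatch contact puts the real fingertips 31 mm behind the reported TCP, and I'll allow for that.

Call:
apply_moves(
  plan=[0.003,0.028,0.107,0,0,0,0,0.003,0.028,0.107,0,0,0,0,0.003,0.028,0.107,0,0,0,0,0.003,0.028,0.107,0,0,0,0,0.003,0.028,0.107,0,0,0,0,0,0,0,0,0,0,0],
)

```text
t: 10.03
ee_pos: [0.5773, 0.2046, 0.1235]
tool_rot: [[0.115, 0.993, -0.011], [0.993, -0.115, -0.002], [-0.003, -0.01, -1.0]]
contact_force: [-1.1, -0.9, -0.7]
gripper_width: 0.0853
grasp_force: 0.0
```

```bash
python3 - <<'E'
from h import *
s=bot.get_state();m=bot.camera_model("wrist");w=bot.grab_frame("wrist")
np.save("pics/w2.npy",w);print(s["ee_pos"],m["T"][:3,3])
for c,z in(("red",.08),("amber",.04)):
    for b in blobs(w,c,40)[0]: print(c,b,plane(m,b[0],z).round(4))
cv2.imwrite("pics/p6.png",w[60:300,130:400][:,:,::-1])
E
```

```text
[0.57734651 0.20458085 0.12351107] [0.58776452 0.28729401 0.29570859]
red ([234.8, 70.4], 659, [221, 56, 28, 30]) [0.5691 0.3092 0.08  ]
red ([174.0, 75.1], 654, [160, 61, 29, 30]) [0.5242 0.3113 0.08  ]
red ([114.1, 79.8], 651, [100, 66, 29, 29]) [0.4794 0.3133 0.08  ]
red ([134.6, 81.4], 152, [127, 69, 14, 24]) [0.4942 0.3105 0.08  ]
red ([191.9, 79.0], 49, [188, 69, 7, 20]) [0.5368 0.3071 0.08  ]
red ([54.8, 84.2], 661, [40, 70, 30, 29]) [0.4344 0.3155 0.08  ]
red ([78.6, 85.4], 263, [68, 73, 19, 25]) [0.4518 0.3126 0.08  ]
amber ([228.7, 66.3], 59, [221, 55, 26, 32]) [0.5608 0.3171 0.04  ]
amber ([166.9, 72.7], 71, [159, 60, 25, 31]) [0.5067 0.3183 0.04  ]
amber ([106.2, 78.3], 74, [99, 65, 22, 31]) [0.4527 0.3201 0.04  ]
amber ([134.5, 81.0], 44, [124, 67, 17, 28]) [0.4768 0.3151 0.04  ]
amber ([267.5, 185.6], 1002, [249, 168, 38, 38]) [0.5824 0.2062 0.04  ]
amber ([184.4, 196.9], 40, [173, 192, 20, 16]) [0.4983 0.2038 0.04  ]
amber ([166.3, 218.4], 1116, [148, 200, 39, 38]) [0.4749 0.1827 0.04  ]
amber ([153.6, 248.6], 45, [144, 247, 17, 6]) [0.4533 0.1494 0.04  ]
amber ([132.6, 270.3], 326, [122, 258, 25, 30]) [0.4235 0.1252 0.04  ]
```

View pics/p6.png

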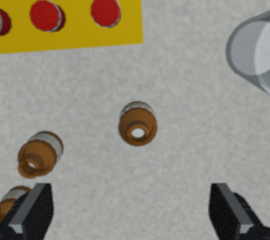

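```bash
cat >> h.py <<'E'
def vials(w,m,zf=0.,amin=200):
    h=cv2.cvtColor(w,cv2.COLOR_RGB2HSV);k=cv2.inRange(h,*R["amber"][0]);out=[]
    cs,hi=cv2.findContours(k,cv2.RETR_CCOMP,cv2.CHAIN_APPROX_NONE)
    for i,c in enumerate(cs):
        if hi[0][i][3]<0 or cv2.contourArea(c)<25: continue
        if cv2.contourArea(cs[hi[0][i][3]])<amin: continue
        M=cv2.moments(c);uv=(M["m10"]/M["m00"],M["m01"]/M["m00"])
        out.append((np.round(uv,1).tolist(),cv2.contourArea(c),plane(m,uv,zf+.060).round(4).tolist()))
    return out
E
python3 - <<'E'
from h import *
s=bot.get_state();m=bot.camera_model("wrist");w=bot.grab_frame("wrist")
print(s["ee_pos"],s["tool_rot"].round(3).tolist())
for v in vials(w,m):print(v)
for b in blobs(w,"amber",200)[0]: print(b,plane(m,b[0],.04).round(4))
E
```

```text
[0.57841295 0.20496607 0.12670784] [[0.115, 0.993, -0.007], [0.993, -0.115, -0.001], [-0.002, -0.007, -1.0]]
([161.9, 224.3], 33.5, [0.4781, 0.1845, 0.06])
([266.8, 192.2], 132.5, [0.5827, 0.2056, 0.06])
([266.7, 185.1], 968, [249, 168, 37, 37]) [0.583  0.2063 0.04  ]
([166.5, 217.5], 1095, [149, 199, 38, 38]) [0.4754 0.1829 0.04  ]
([133.0, 269.7], 336, [123, 257, 24, 31]) [0.4238 0.1247 0.04  ]
```

Call:
apply_moves(
  plan=[0.011,0.009,0.072,0,0,0,0,0.011,0.009,0.072,0,0,0,0,0,0,0.072,0,0,0,0,0,0,0.072,0,0,0,0,0,0,0.072,0,0,0,0,0,0,0.072,0,0,0,0,0,0,0.02,0,0,0,0,0,0,0.02,0,0,0,0,0,0,0,0,0,0,0,0,0,0,0,0,0,0,0,0,0,0,0,0,0],
)

```text
t: 11.05
ee_pos: [0.5872, 0.2106, 0.0138]
tool_rot: [[0.114, 0.993, 0.003], [0.993, -0.114, 0.0], [0.001, 0.003, -1.0]]
contact_force: [0.1, -0.0, -0.9]
gripper_width: 0.0854
grasp_force: 0.0
```

```bash
python3 - <<'E'
from h import *
s=bot.get_state();m=bot.camera_model("wrist");w=bot.grab_frame("wrist");print(s["ee_pos"],s["tool_rot"].round(3).tolist())
for v in vials(w,m):print(v)
for b in blobs(w,"amber",200)[0]: print(b,plane(m,b[0],.04).round(4))
E
```

```text
[0.58715043 0.21061311 0.01384861] [[0.114, 0.993, 0.003], [0.993, -0.114, 0.0], [0.001, 0.003, -1.0]]
([255.3, 264.4], 41.5, [0.5831, 0.2098, 0.06])
([255.8, 252.0], 3156, [226, 219, 61, 71]) [0.5825 0.2053 0.04  ]
([129.2, 253.2], 262, [105, 246, 41, 21]) [0.5053 0.2136 0.04  ]
([97.8, 284.1], 1502, [69, 266, 62, 38]) [0.4793 0.1939 0.04  ]
```

Call:
apply_moves(
  plan=[0,-0.008,0.012,0,0,0,0,0,-0.008,0.012,0,0,0,0,0,0,0.012,0,0,0,0,0,0,0.008,0,0,0,0,0,0,0.008,0,0,0,0],
)

```text
t: 11.52
ee_pos: [0.5816, 0.2108, -0.0014]
tool_rot: [[0.114, 0.993, -0.001], [0.993, -0.114, -0.0], [-0.0, -0.001, -1.0]]
contact_force: [-0.0, 0.6, -0.1]
gripper_width: 0.0855
grasp_force: 0.0
```

Call:
apply_moves(
  plan=[0,0,0.008,0,0,0,0,0,0,0.008,0,0,0,0,0,0,0,0,0,0,0],
)

```text
t: 11.77
ee_pos: [0.5815, 0.2108, -0.0056]
tool_rot: [[0.115, 0.993, -0.001], [0.993, -0.115, -0.0], [-0.0, -0.001, -1.0]]
contact_force: [0.9, 0.2, -0.9]
gripper_width: 0.0853
grasp_force: 0.0
```

Call:
apply_moves(
  plan=[0,0,0.01,0,0,0,0,0,0,0.01,0,0,0,0,0,0,0.01,0,0,0,0,0,0,0.008,0,0,0,0,0,0,0,0,0,0,255,0,0,0,0,0,0,255,0,0,0,0,0,0,255,0,0,0,0,0,0,255,0,0,0,0,0,0,255,0,0,0,0,0,0,255,0,0,0,0,0,0,255,0,0,0,0,0,0,255],
)

```text
t: 12.77
ee_pos: [0.5825, 0.211, -0.0138]
tool_rot: [[0.114, 0.993, 0.001], [0.993, -0.114, 0.0], [0.0, 0.001, -1.0]]
contact_force: [0.5, 0.3, 4.3]
gripper_width: 0.0382
grasp_force: 60.6
```

Call:
apply_moves(
  plan=[0,0,-0.04,0,0,0,255,0,0,-0.14,0,0,0,255,0,0,-0.14,0,0,0,255,0,0,-0.14,0,0,0,255,0,0,-0.14,0,0,0,255,0,0,-0.14,0,0,0,255,0,0,-0.14,0,0,0,255,0,0,-0.14,0,0,0,255,-0.1363,0.0078,-0.14,0,0,0,255,-0.1363,0.0078,-0.1,0,0,0,255,-0.1363,0.0078,0,0,0,0,255,-0.1363,0.0078,0,0,0,0,255,-0.1363,0.0078,0,0,0,0,255,-0.1363,0.0078,0,0,0,0,255,-0.1363,0.0078,0,0,0,0,255,-0.1363,0.0078,0,0,0,0,255,-0.1363,0.0078,0,0,0,0,255,-0.1363,0.0078,0,0,0,0,255,0,0,0,0,0,0,255,0,0,0,0,0,0,255],
)

```text
t: 14.43
ee_pos: [0.5618, -0.1257, 0.2946]
tool_rot: [[0.118, 0.993, -0.001], [0.993, -0.118, 0.001], [0.001, -0.001, -1.0]]
contact_force: [0.0, 1.0, -1.3]
gripper_width: 0.0384
grasp_force: 60.6
```

```bash
python3 - <<'E'
from h import *
m=bot.camera_model("wrist");w=bot.grab_frame("wrist");s=bot.get_state()
np.save("pics/w3.npy",w);np.save("pics/T3.npy",m["T"]);print(s["ee_pos"],m["T"].round(3).tolist())
cv2.imwrite("pics/p7.png",cv2.resize(w,(768,576))[:,:,::-1])
E
```

```text
[ 0.56209516 -0.12434635  0.29472406] [[0.993, -0.112, -0.039, 0.571], [-0.118, -0.942, -0.313, -0.043], [-0.001, 0.316, -0.949, 0.467], [0.0, 0.0, 0.0, 1.0]]
```

View pics/p7.png

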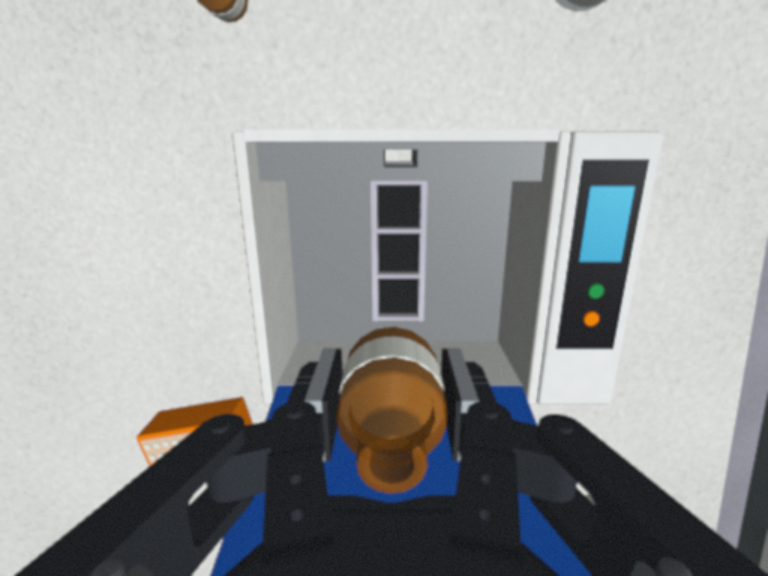

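All three pockets are visible (dark squares at about (399,207), (399,253), (399,298) in the 1.5x view), and the vial is held upright.

```bash
python3 - <<'E'
from h import *
w=np.load("pics/w3.npy");m=bot.camera_model("wrist");s=bot.get_state();g=cv2.cvtColor(w,cv2.COLOR_RGB2GRAY)
sub=g[110:225,240:295];k=(sub<70).astype(np.uint8);n,l,st,c=cv2.connectedComponentsWithStats(k)
P=[]
for i in range(1,n):
    if 300<st[i][4]<1500:
        uv=c[i]+[240,110];print(uv,st[i]);P.append((plane(m,uv,.03),plane(m,uv,.035)));print([p.round(4).tolist() for p in P[-1]])
for j in range(2):print([np.linalg.norm(P[i+1][j]-P[i][j]) for i in range(len(P)-1)])
# light frame outer box at z=.04
h=cv2.cvtColor(w,cv2.COLOR_RGB2HSV)
print(g[168,240:295].tolist());print(g[110:222,266].tolist())
print(s["ee_pos"])
E
```

```text
[265.63216783 136.88251748] [ 12  14  28  27 715]
[[0.5718, -0.0984, 0.03], [0.5718, -0.0977, 0.035]]
[265.45980707 168.46463023] [ 13  47  26  24 622]
[[0.5658, -0.1496, 0.03], [0.5659, -0.1484, 0.035]]
[265.02185792 197.48087432] [ 13  77  25  22 549]
[[0.5594, -0.2001, 0.03], [0.5595, -0.1983, 0.035]]
[np.float64(0.05154100384531566), np.float64(0.05089253998167057)]
[np.float64(0.0509516665506867), np.float64(0.05031061744248977)]
[139, 138, 139, 139, 138, 139, 143, 158, 183, 191, 187, 158, 97, 48, 40, 44, 39, 41, 45, 43, 43, 42, 43, 41, 40, 40, 36, 42, 41, 45, 43, 38, 48, 42, 39, 40, 38, 39, 58, 112, 173, 191, 191, 173, 153, 142, 140, 141, 141, 141, 144, 141, 143, 142, 143]
[91, 106, 136, 147, 146, 145, 146, 144, 146, 150, 164, 183, 174, 117, 60, 41, 39, 43, 44, 43, 40, 42, 42, 37, 42, 42, 41, 42, 41, 42, 37, 42, 46, 42, 43, 41, 39, 43, 42, 45, 53, 85, 132, 177, 179, 140, 76, 44, 41, 41, 44, 42, 45, 40, 42, 45, 44, 44, 36, 44, 39, 44, 42, 38, 41, 41, 43, 41, 43, 42, 57, 89, 129, 164, 179, 147, 80, 43, 40, 44, 39, 40, 44, 42, 36, 41, 36, 40, 41, 46, 43, 41, 43, 44, 38, 43, 42, 45, 66, 98, 124, 159, 183, 171, 143, 137, 137, 132, 111, 75, 63, 61]
[ 0.56209516 -0.12434635  0.29472406]
```

```bash
python3 - <<'E'
from h import *
w=np.load("pics/w3.npy");m=bot.camera_model("wrist");s=bot.get_state();R_=s["tool_rot"]
h=cv2.cvtColor(w,cv2.COLOR_RGB2HSV);k=cv2.inRange(h,(3,80,30),(20,255,255))
col=k[200:300,262];r=200+np.argmax(col>0);print(r)
zf=s["ee_pos"][2]+.0138
p=plane(m,(262,r-.5),zf);print("front foot in tool axes",R_.T@(p-s["ee_pos"]))
for rr in(250,256):
    c=np.where(k[rr])[0];c=c[(c>215)&(c<310)];print(rr,c.min(),c.max())
print("P2 in tool axes",R_.T@(np.array([.566,-.1480,.035])-s["ee_pos"]), R_.T@(np.array([.5596,-.1978,.035])-s["ee_pos"]))
E
```

```text
219
front foot in tool axes [ 0.01104121 -0.00013338 -0.01378977]
250 235 287
256 230 291
P2 in tool axes [-0.02328106  0.00688398  0.25969584] [-0.07348704  0.00628613  0.25965051]
```

Call:
apply_moves(
  plan=[-0.09,0.008,0,0,0,0,255,-0.09,0.008,0,0,0,0,255,-0.088,0.009,0,0,0,0,255,0,0,0.13,0,0,0,255,0,0,0.13,0,0,0,255,0,0,0.13,0,0,0,255,0,0,0.13,0,0,0,255,0,0,0.13,0,0,0,255,0,0,0.13,0,0,0,255,0,0,0.13,0,0,0,255,0,0,0.08,0,0,0,255,0,0,0.04,0,0,0,255,0,0,0,0,0,0,255,0,0,0,0,0,0,255,0,0,0,0,0,0,255,0,0,0,0,0,0,255],
)

```text
t: 15.82
ee_pos: [0.5628, -0.1923, 0.0399]
tool_rot: [[0.114, 0.993, 0.004], [0.993, -0.114, -0.002], [-0.002, 0.004, -1.0]]
contact_force: [-0.7, -0.3, -0.7]
gripper_width: 0.0384
grasp_force: 60.6
```

```bash
python3 - <<'E'
from h import *
m=bot.camera_model("wrist");w=bot.grab_frame("wrist");s=bot.get_state()
np.save("pics/w4.npy",w);print(s["ee_pos"],s["tool_rot"].round(3).tolist(),s["contact_force"])
cv2.imwrite("pics/p8.png",cv2.resize(w[150:330,150:370],(733,600))[:,:,::-1])
E
```

```text
[ 0.56253586 -0.19227869  0.03958991] [[0.114, 0.993, 0.003], [0.993, -0.114, -0.002], [-0.001, 0.003, -1.0]] [-0.58403782  0.45339567 -0.58247713]
```

View pics/p8.png

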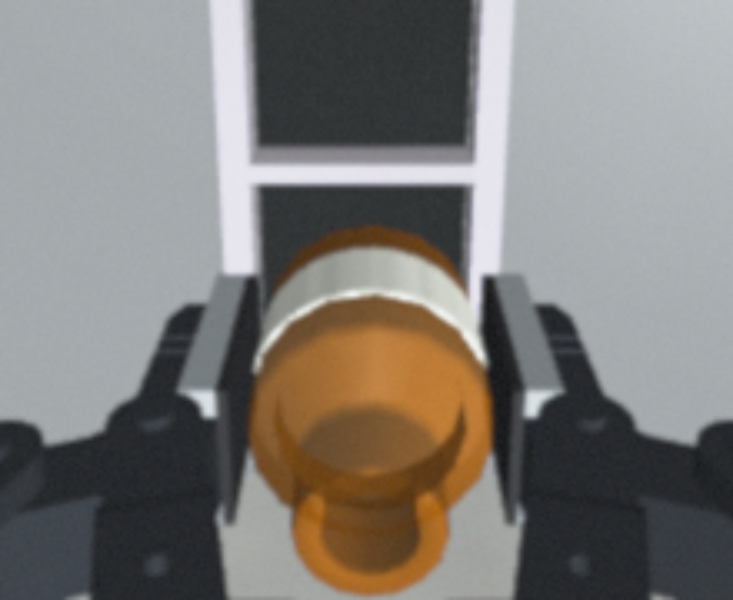

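```bash
python3 - <<'E'
from h import *
m=bot.camera_model("wrist");s=bot.get_state();Rt=s["tool_rot"].T
f=lambda uv,z:(Rt@(plane(m,uv,z)-s["ee_pos"])).round(4)
u=lambda x,y:(150+x/3.332,150+y/3.333)
print("foot front",f(u(371,228),s["ee_pos"][2]+.0138))
print("rim inner near",f(u(365,186),.040),"bar2 far edge top",f(u(365,163),.040))
print("rim L/R",f(u(258,230),.04),f(u(470,230),.04))
print("foot L/R at y~",f(u(272,300),s["ee_pos"][2]+.0138),f(u(470,300),s["ee_pos"][2]+.0138))
E
```

```text
foot front [ 0.0111 -0.0005 -0.0138]
rim inner near [ 0.0144 -0.0017 -0.0004] bar2 far edge top [ 0.0194 -0.0017 -0.0004]
rim L/R [ 0.0047 -0.0239 -0.0005] [ 0.0046  0.02   -0.0004]
foot L/R at y~ [-0.0043 -0.02   -0.0139] [-0.0044  0.0189 -0.0137]
```

Call:
apply_moves(
  plan=[0,-0.005,0.016,0,0,0,255,0,0,0.016,0,0,0,255,0,0,0.016,0,0,0,255,0,0,0.016,0,0,0,255,0,0,0.012,0,0,0,255,0,0,0,0,0,0,255,0,0,0,0,0,0,255],
)

```text
t: 16.45
ee_pos: [0.5594, -0.1908, 0.0177]
tool_rot: [[0.114, 0.993, -0.001], [0.993, -0.114, 0.001], [0.001, -0.002, -1.0]]
contact_force: [0.1, -0.2, -0.7]
gripper_width: 0.0387
grasp_force: 60.6
```

Call:
apply_moves(
  plan=[-0.005,0.006,0,0,0,0,255,0,0,0.006,0,0,0,255,0,0,0,0,0,0,255,0,0,0,0,0,0,255],
)

```text
t: 16.78
ee_pos: [0.5615, -0.1926, 0.0172]
tool_rot: [[0.114, 0.994, 0.0], [0.994, -0.114, -0.0], [-0.0, 0.0, -1.0]]
contact_force: [-0.3, 0.1, -0.8]
gripper_width: 0.0383
grasp_force: 60.6
```

Call:
apply_moves(
  plan=[0,0,0.006,0,0,0,255,0,0,0,0,0,0,255,0,0,0,0,0,0,255],
)

```text
t: 17.03
ee_pos: [0.5619, -0.1927, 0.0162]
tool_rot: [[0.113, 0.994, 0.001], [0.994, -0.113, -0.001], [-0.001, 0.001, -1.0]]
contact_force: [0.6, -1.7, 1.7]
gripper_width: 0.0386
grasp_force: 60.7
```

Call:
apply_moves(
  plan=[0,0,0,0,0,0,0,0,0,0,0,0,0,0,0,0,0,0,0,0,0,0,0,0,0,0,0,0,0,0,0,0,0,0,0,0,0,0,0,0,0,0,0,0,0,0,0,0,0,0,-0.08,0,0,0,0,0,0,-0.15,0,0,0,0,0,0,-0.15,0,0,0,0,0,0,-0.15,0,0,0,0,0,0,-0.15,0,0,0,0,0,0,-0.15,0,0,0,0,0,0,-0.15,0,0,0,0,0,0,-0.1,0,0,0,0,0,0,0,0,0,0,0],
)

```text
validation failed for argument at $.pl...
```

```bash
python3 - <<'E'
from h import *
m=bot.camera_model("wrist");w=bot.grab_frame("wrist");s=bot.get_state();print(s["ee_pos"])
print(vials(w,m,.03))
for b in blobs(w,"amber",80)[0]: print(b,plane(m,b[0],.07).round(4))
np.save("pics/w5.npy",w);cv2.imwrite("pics/p9.png",np.hstack([cv2.resize(w,(400,300)),cv2.resize(w[150:330,160:360],(400,360))[30:330]])[:,:,::-1])
E
```

```text
[ 0.56193751 -0.19270658  0.01618822]
[]
([261.7, 224.7], 257, [233, 220, 58, 17]) [ 0.5643 -0.1668  0.07  ]
([261.0, 281.1], 4908, [224, 239, 75, 90]) [ 0.5604 -0.1987  0.07  ]
```

Call:
apply_moves(
  plan=[0,0,0,0,0,0,0,0,0,0,0,0,0,0,0,0,0,0,0,0,0,0,0,0,0,0,0,0,0,0,0,0,0,0,0,0,0,0,0,0,0,0,0,0,0,0,0,0,0,0,0,-0.08,0,0,0,0,0,0,-0.15,0,0,0,0,0,0,-0.15,0,0,0,0,0,0,-0.15,0,0,0,0,0,0,-0.15,0,0,0,0,0,0,-0.15,0,0,0,0,0,0,-0.15,0,0,0,0,0,0,-0.1,0,0,0,0,0,0,0,0,0,0,0,0,0,0,0,0,0,0],
)

```text
t: 18.5
ee_pos: [0.5616, -0.1954, 0.2878]
tool_rot: [[0.118, 0.993, 0.004], [0.993, -0.118, -0.002], [-0.002, 0.004, -1.0]]
contact_force: [-0.4, 0.3, -0.1]
gripper_width: 0.0853
grasp_force: 0.0
```

```bash
python3 - <<'E'
from h import *
m=bot.camera_model("wrist");w=bot.grab_frame("wrist");s=bot.get_state();print(s["ee_pos"])
print(vials(w,m,.03))
for b in blobs(w,"amber",80)[0]: print(b,plane(m,b[0],.07).round(4))
np.save("pics/w5.npy",w);cv2.imwrite("pics/p9.png",np.hstack([cv2.resize(w,(400,300)),cv2.resize(w[150:330,160:360],(400,360))[30:330]])[:,:,::-1])
E
```

```text
[ 0.56075083 -0.1945891   0.28543228]
[([259.8, 164.1], 83.0, [0.5599, -0.1977, 0.09])]
([259.7, 160.6], 452, [247, 149, 26, 25]) [ 0.5598 -0.1971  0.07  ]
([121.7, 247.2], 899, [76, 235, 79, 31]) [ 0.3204 -0.3123  0.07  ]
```

View pics/p9.png

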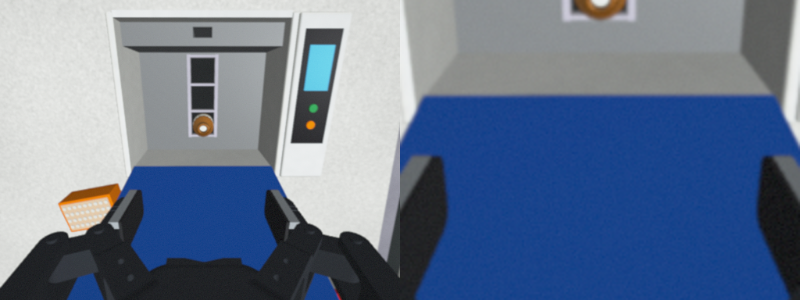

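Vial A stands in pocket 1 (nearest the hatch, about (203,125) in the small view). Next: vial B.

Call:
apply_moves(
  plan=[0.133,-0.0467,0,0,0,0,0,0.133,-0.0467,0,0,0,0,0,0.133,-0.0467,0,0,0,0,0,0.133,-0.0467,0,0,0,0,0,0.133,-0.0467,0,0,0,0,0,0.133,-0.0467,0,0,0,0,0,0.133,-0.0467,0,0,0,0,0,0.133,-0.0467,0,0,0,0,0,0.133,-0.0467,0,0,0,0,0,0.133,-0.0467,0,0,0,0,0,0.133,-0.0467,0,0,0,0,0,0,0,0.124,0,0,0,0,0,0,0.124,0,0,0,0,0,0,0.124,0,0,0,0,0,0,0.124,0,0,0,0,0,0,0.124,0,0,0,0,0,0,0,0,0,0,0,0,0,0,0,0,0,0,0,0,0,0,0,0,0],
)

```text
t: 20.13
ee_pos: [0.4762, 0.1848, 0.1315]
tool_rot: [[0.115, 0.993, 0.001], [0.993, -0.115, 0.0], [0.0, 0.001, -1.0]]
contact_force: [0.6, -1.0, 0.9]
gripper_width: 0.0852
grasp_force: 0.0
```

```bash
cat > look.py <<'E'
from h import *
import sys
zf=float(sys.argv[1]) if len(sys.argv)>1 else 0
m=bot.camera_model("wrist");s=bot.get_state();w=bot.grab_frame("wrist");Rt=s["tool_rot"].T
np.save("pics/last.npy",w)
t=lambda p:(Rt@(np.array(p)-s["ee_pos"])).round(4).tolist()
print("ee",s["ee_pos"].round(4),"F",s["contact_force"].round(1),"w",round(s["gripper_width"],4),"zax",s["tool_rot"][:,2].round(3))
for v in vials(w,m,zf):print("mouth",v,"tool",t(v[2]))
for b in blobs(w,"amber",150)[0]:
    p=plane(m,b[0],zf+.04);print("amber",b,p.round(4),"tool",t(p))
for b in blobs(w,"red",100)[0]:
    p=plane(m,b[0],.081);print("red",b,p.round(4),"tool",t(p))
E
python3 look.py
```

```text
ee [0.4762 0.1848 0.1315] F [ 0.6 -1.   0.9] w 0.0852 zax [ 0.001  0.    -1.   ]
mouth ([224.6, 256.3], 29.0, [0.4302, 0.1198, 0.06]) tool [-0.0699, -0.0382, 0.0714]
mouth ([259.5, 193.6], 129.0, [0.4739, 0.1834, 0.06]) tool [-0.0017, -0.0021, 0.0715]
amber ([259.6, 186.6], 928, [242, 169, 36, 37]) [0.474 0.184 0.04 ] tool [-0.0011, -0.0021, 0.0915]
amber ([226.3, 248.7], 933, [210, 231, 34, 38]) [0.4292 0.117  0.04  ] tool [-0.0728, -0.0389, 0.0914]
red ([370.1, 24.4], 716, [356, 9, 29, 32]) [0.5688 0.309  0.081 ] tool [0.1341, 0.0777, 0.0505]
red ([307.8, 29.5], 699, [294, 14, 28, 32]) [0.5242 0.311  0.081 ] tool [0.1309, 0.0331, 0.0505]
red ([246.2, 34.5], 689, [233, 19, 28, 32]) [0.4796 0.313  0.081 ] tool [0.1277, -0.0114, 0.0505]
red ([185.1, 39.4], 675, [172, 24, 28, 32]) [0.4349 0.315  0.081 ] tool [0.1246, -0.056, 0.0504]
```

Call:
apply_moves(
  plan=[-0.018,-0.008,0.06,0,0,0,0,0,0,0.1,0,0,0,0,0,0,0.1,0,0,0,0,0,0,0.1,0,0,0,0,0,0,0.1,0,0,0,0,0,0,0.08,0,0,0,0,0,0,0.034,0,0,0,0,0,0,0.01,0,0,0,0,0,0,0,0,0,0,0,0,0,0,0,0,0,0,0,0,0,0,0,0,0,255,0,0,0,0,0,0,255,0,0,0,0,0,0,255,0,0,0,0,0,0,255,0,0,0,0,0,0,255,0,0,0,0,0,0,255,0,0,0,0,0,0,255,0,0,0,0,0,0,255],
)

```text
validation failed for argument at $.pl...
```

Call:
apply_moves(
  plan=[-0.018,-0.008,0.06,0,0,0,0,0,0,0.1,0,0,0,0,0,0,0.1,0,0,0,0,0,0,0.1,0,0,0,0,0,0,0.1,0,0,0,0,0,0,0.08,0,0,0,0,0,0,0.034,0,0,0,0,0,0,0.01,0,0,0,0,0,0,0,0,0,0,0,0,0,0,0,0,0,0,0,0,0,0,0,0,255,0,0,0,0,0,0,255,0,0,0,0,0,0,255,0,0,0,0,0,0,255,0,0,0,0,0,0,255,0,0,0,0,0,0,255,0,0,0,0,0,0,255,0,0,0,0,0,0,255],
)

```text
t: 21.68
ee_pos: [0.4738, 0.1811, -0.0145]
tool_rot: [[0.114, 0.993, 0.001], [0.993, -0.114, 0.0], [0.0, 0.001, -1.0]]
contact_force: [-1.2, -0.8, 6.1]
gripper_width: 0.0381
grasp_force: 60.2
```

```bash
python3 look.py
```

```text
ee [ 0.4738  0.1811 -0.0145] F [-1.2 -0.8  6.1] w 0.0381 zax [ 0.001  0.    -1.   ]
amber ([261.5, 213.4], 168, [236, 209, 52, 15]) [0.4768 0.213  0.04  ] tool [0.0321, -0.0006, -0.0545]
amber ([260.9, 269.6], 4953, [224, 228, 75, 89]) [0.473  0.1824 0.04  ] tool [0.0012, -0.0009, -0.0545]
amber ([226.3, 313.6], 181, [215, 305, 22, 23]) [0.4513 0.157  0.04  ] tool [-0.0264, -0.0195, -0.0545]
```

Call:
apply_moves(
  plan=[0,0,-0.04,0,0,0,255,0,0,-0.137,0,0,0,255,0,0,-0.137,0,0,0,255,0,0,-0.137,0,0,0,255,0,0,-0.137,0,0,0,255,0,0,-0.137,0,0,0,255,0,0,-0.137,0,0,0,255,-0.1266,0.0517,0,0,0,0,255,-0.1266,0.0517,0,0,0,0,255,-0.1266,0.0517,0,0,0,0,255,-0.1266,0.0517,0,0,0,0,255,-0.1266,0.0517,0,0,0,0,255,-0.1266,0.0517,0,0,0,0,255,-0.1266,0.0517,0,0,0,0,255,-0.1266,0.0517,0,0,0,0,255,-0.1266,0.0517,0,0,0,0,255,-0.1266,0.0517,0,0,0,0,255,0,0,0,0,0,0,255,0,0,0,0,0,0,255,0,0,0,0,0,0,255],
)

```text
t: 23.4
ee_pos: [0.5648, -0.1477, 0.2001]
tool_rot: [[0.115, 0.993, -0.001], [0.993, -0.115, 0.001], [0.001, -0.001, -1.0]]
contact_force: [0.4, 0.6, -1.6]
gripper_width: 0.0383
grasp_force: 60.5
```

Call:
apply_moves(
  plan=[-0.001,0.006,0.12,0,0,0,255,0,0,0.12,0,0,0,255,0,0,0.12,0,0,0,255,0,0,0.12,0,0,0,255,0,0,0.1,0,0,0,255,0,0,0.06,0,0,0,255,0,0,0,0,0,0,255,0,0,0,0,0,0,255,0,0,0,0,0,0,255,0,0,0,0,0,0,255],
)

```text
t: 24.23
ee_pos: [0.5681, -0.1489, 0.0422]
tool_rot: [[0.114, 0.994, 0.003], [0.994, -0.114, -0.002], [-0.001, 0.003, -1.0]]
contact_force: [1.2, 0.2, -0.5]
gripper_width: 0.0386
grasp_force: 60.5
```

```bash
cat > rim.py <<'E'
from h import *
import sys
foff=float(sys.argv[1])
m=bot.camera_model("wrist");s=bot.get_state();w=bot.grab_frame("wrist");Rt=s["tool_rot"].T
np.save("pics/last.npy",w)
f=lambda uv,z:(Rt@(plane(m,uv,z)-s["ee_pos"])).round(4)
print("ee",s["ee_pos"].round(4),"F",s["contact_force"].round(1))
h=cv2.cvtColor(w,cv2.COLOR_RGB2HSV);k=cv2.inRange(h,(3,80,30),(20,255,255));g=cv2.cvtColor(w,cv2.COLOR_RGB2GRAY)
cc=261;r=170+np.argmax(k[170:300,cc]>0)
zf=s["ee_pos"][2]+foff
print("foot front row",r,f((cc,r-.5),zf))
print("col profile",[(i,int(g[i,cc])) for i in range(r-30,r,1)])
rr=r-4;row=g[rr].astype(int);d=[c for c in range(200,325) if row[c]<90];print("row",rr,"dark",d[0],d[-1],f((d[0]-.5,rr),.04),f((d[-1]+.5,rr),.04))
E
python3 rim.py .0145
```

```text
ee [ 0.5681 -0.1489  0.0422] F [ 1.2  0.2 -0.5]
foot front row 207 [ 0.0195 -0.0008 -0.0145]
col profile [(177, 50), (178, 49), (179, 48), (180, 53), (181, 51), (182, 51), (183, 56), (184, 96), (185, 133), (186, 133), (187, 129), (188, 144), (189, 179), (190, 219), (191, 223), (192, 222), (193, 223), (194, 205), (195, 126), (196, 58), (197, 46), (198, 53), (199, 51), (200, 51), (201, 49), (202, 50), (203, 51), (204, 53), (205, 48), (206, 55)]
row 203 dark 228 288 [ 0.0155 -0.0238  0.0021] [0.0154 0.0182 0.0023]
```

Call:
apply_moves(
  plan=[-0.006,-0.002,0.016,0,0,0,255,0,0,0.016,0,0,0,255,0,0,0.016,0,0,0,255,0,0,0.016,0,0,0,255,0,0,0.01,0,0,0,255,0,0,0,0,0,0,255,0,0,0,0,0,0,255,0,0,0,0,0,0,255],
)

```text
t: 24.95
ee_pos: [0.5661, -0.1502, 0.0216]
tool_rot: [[0.114, 0.993, 0.0], [0.993, -0.114, -0.0], [-0.0, 0.0, -1.0]]
contact_force: [1.2, -0.8, -0.5]
gripper_width: 0.0385
grasp_force: 60.5
```

Call:
apply_moves(
  plan=[0,0,0.012,0,0,0,255,0,0,0.012,0,0,0,255,0,0,0,0,0,0,255,0,0,0,0,0,0,255,0,0,0.003,0,0,0,255,0,0,0,0,0,0,255],
)

```text
t: 25.45
ee_pos: [0.5663, -0.1503, 0.0155]
tool_rot: [[0.114, 0.993, 0.0], [0.993, -0.114, -0.0], [-0.0, 0.0, -1.0]]
contact_force: [-1.8, 0.5, 6.0]
gripper_width: 0.0382
grasp_force: 61.2
```

Call:
apply_moves(
  plan=[0,0,0,0,0,0,0,0,0,0,0,0,0,0,0,0,0,0,0,0,0,0,0,0,0,0,0,0,0,0,0,0,0,0,0,0,0,0,0,0,0,0,0,0,-0.06,0,0,0,0,0,0,-0.15,0,0,0,0,0,0,-0.15,0,0,0,0,0,0,-0.15,0,0,0,0,0,0,-0.15,0,0,0,0,0,0,-0.15,0,0,0,0,0,0,-0.15,0,0,0,0,0,0,-0.1,0,0,0,0,0,0,0,0,0,0,0,0,0,0,0,0,0,0],
)

```text
t: 26.78
ee_pos: [0.5669, -0.1506, 0.2819]
tool_rot: [[0.114, 0.993, 0.004], [0.993, -0.114, -0.002], [-0.002, 0.004, -1.0]]
contact_force: [0.1, -0.4, -0.9]
gripper_width: 0.0855
grasp_force: 0.0
```

```bash
python3 look.py .03;python3 - <<'E'
from h import *
w=bot.grab_frame("top");m=bot.camera_model("top")
for b in blobs(w,"amber",30)[0]: print(b,plane(m,b[0],.04).round(4))
E
```

```text
ee [ 0.5669 -0.1506  0.2819] F [ 0.1 -0.4 -0.9] w 0.0855 zax [ 0.004 -0.002 -1.   ]
mouth ([259.7, 195.6], 67.5, [0.5599, -0.1969, 0.09]) tool [-0.0465, -0.0025, 0.192]
mouth ([259.4, 162.1], 91.0, [0.5651, -0.1486, 0.09]) tool [0.0021, -0.0028, 0.1919]
amber ([259.4, 158.7], 476, [246, 146, 27, 28]) [ 0.5652 -0.1482  0.07  ] tool [0.0025, -0.0029, 0.2119]
amber ([259.6, 190.6], 439, [247, 179, 26, 25]) [ 0.5599 -0.1961  0.07  ] tool [-0.0457, -0.0027, 0.212]
amber ([114.9, 270.3], 773, [79, 259, 69, 25]) [ 0.3068 -0.306   0.07  ] tool [-0.1838, -0.2415, 0.2112]
([300.6, 184.1], 89, [295, 179, 12, 11]) [ 0.5693 -0.1545  0.04  ]
([221.6, 228.5], 68, [217, 224, 11, 11]) [0.4299 0.1122 0.04  ]
([366.5, 267.8], 370, [355, 250, 32, 40]) [ 0.2883 -0.358   0.04  ]
```

Call:
apply_moves(
  plan=[0.111,-0.074,0,0,0,0,0,0.111,-0.074,0,0,0,0,0,0.111,-0.074,0,0,0,0,0,0.111,-0.074,0,0,0,0,0,0.111,-0.074,0,0,0,0,0,0.111,-0.074,0,0,0,0,0,0.111,-0.074,0,0,0,0,0,0.111,-0.074,0,0,0,0,0,0.111,-0.074,0,0,0,0,0,0,0,0.119,0,0,0,0,0,0,0.119,0,0,0,0,0,0,0.119,0,0,0,0,0,0,0.119,0,0,0,0,0,0,0.119,0,0,0,0,0,0,0,0,0,0,0,0,0,0,0,0,0,0,0,0,0,0,0,0,0],
)

```text
t: 28.3
ee_pos: [0.4296, 0.117, 0.1319]
tool_rot: [[0.115, 0.993, 0.001], [0.993, -0.115, -0.0], [0.0, 0.001, -1.0]]
contact_force: [1.5, 0.3, -0.4]
gripper_width: 0.0852
grasp_force: 0.0
```

```bash
python3 look.py
```

```text
ee [0.4296 0.117  0.1319] F [ 1.5  0.3 -0.4] w 0.0852 zax [ 0.001 -0.    -1.   ]
mouth ([260.6, 192.3], 130.0, [0.4285, 0.1165, 0.06]) tool [-0.0006, -0.0011, 0.0719]
amber ([260.7, 185.2], 928, [243, 168, 36, 37]) [0.4287 0.1173 0.04  ] tool [0.0003, -0.001, 0.0919]
```

Call:
apply_moves(
  plan=[-0.034,-0.004,0.06,0,0,0,0,0,0,0.1,0,0,0,0,0,0,0.1,0,0,0,0,0,0,0.1,0,0,0,0,0,0,0.1,0,0,0,0,0,0,0.08,0,0,0,0,0,0,0.036,0,0,0,0,0,0,0.01,0,0,0,0,0,0,0,0,0,0,0,0,0,0,0,0,0,0,0,0,0,0,0,0,255,0,0,0,0,0,0,255,0,0,0,0,0,0,255,0,0,0,0,0,0,255,0,0,0,0,0,0,255,0,0,0,0,0,0,255,0,0,0,0,0,0,255,0,0,0,0,0,0,255],
)

```text
t: 29.85
ee_pos: [0.4278, 0.1087, -0.0145]
tool_rot: [[0.114, 0.993, 0.001], [0.993, -0.114, -0.0], [0.0, 0.001, -1.0]]
contact_force: [-2.1, 0.5, 7.7]
gripper_width: 0.0388
grasp_force: 59.7
```

```bash
python3 look.py
```

```text
ee [ 0.4278  0.1087 -0.0145] F [-2.1  0.5  7.7] w 0.0388 zax [ 0.001 -0.    -1.   ]
amber ([261.0, 259.5], 5013, [223, 218, 77, 89]) [0.4278 0.1159 0.04  ] tool [0.0071, -0.0008, -0.0545]
```

Call:
apply_moves(
  plan=[0,0,-0.04,0,0,0,255,0,0,-0.137,0,0,0,255,0,0,-0.137,0,0,0,255,0,0,-0.137,0,0,0,255,0,0,-0.137,0,0,0,255,0,0,-0.137,0,0,0,255,0,0,-0.137,0,0,0,255,-0.098,0.0834,0,0,0,0,255,-0.098,0.0834,0,0,0,0,255,-0.098,0.0834,0,0,0,0,255,-0.098,0.0834,0,0,0,0,255,-0.098,0.0834,0,0,0,0,255,-0.098,0.0834,0,0,0,0,255,-0.098,0.0834,0,0,0,0,255,-0.098,0.0834,0,0,0,0,255,0,0,0,0,0,0,255,0,0,0,0,0,0,255,0,0,0,0,0,0,255],
)

```text
t: 31.4
ee_pos: [0.5699, -0.1046, 0.2]
tool_rot: [[0.115, 0.993, -0.001], [0.993, -0.115, 0.001], [0.001, -0.001, -1.0]]
contact_force: [0.2, 0.8, -0.4]
gripper_width: 0.0385
grasp_force: 60.7
```

Call:
apply_moves(
  plan=[0,0,0.12,0,0,0,255,0,0,0.12,0,0,0,255,0,0,0.12,0,0,0,255,0,0,0.12,0,0,0,255,0,0,0.1,0,0,0,255,0,0,0.06,0,0,0,255,0,0,0,0,0,0,255,0,0,0,0,0,0,255,0,0,0,0,0,0,255,0,0,0,0,0,0,255],
)

```text
t: 32.23
ee_pos: [0.5719, -0.1053, 0.0423]
tool_rot: [[0.114, 0.993, 0.003], [0.993, -0.114, -0.001], [-0.001, 0.004, -1.0]]
contact_force: [-0.5, 0.8, -1.2]
gripper_width: 0.0386
grasp_force: 60.7
```

```bash
python3 rim.py .0145
```

```text
ee [ 0.5719 -0.1053  0.0423] F [-0.5  0.8 -1.2]
foot front row 223 [ 0.0086 -0.0008 -0.0145]
col profile [(193, 78), (194, 78), (195, 79), (196, 107), (197, 129), (198, 137), (199, 137), (200, 135), (201, 135), (202, 136), (203, 135), (204, 135), (205, 134), (206, 135), (207, 134), (208, 135), (209, 134), (210, 134), (211, 134), (212, 136), (213, 134), (214, 137), (215, 134), (216, 135), (217, 134), (218, 136), (219, 136), (220, 134), (221, 128), (222, 104)]Traceback (most recent call last):
  File "rim.py", line 13, in <module>
    rr=r-4;row=g[rr].astype(int);d=[c for c in range(200,325) if row[c]<90];print("row",rr,"dark",d[0],d[-1],f((d[0]-.5,rr),.04),f((d[-1]+.5,rr),.04))
                                                                                                  ~^^^
IndexError: list index out of range
```

```bash
python3 -c "
import numpy as np,cv2
w=np.load('pics/last.npy');cv2.imwrite('pics/p10.png',cv2.resize(w[100:330,110:410],(780,598))[:,:,::-1])"
```

```text
(no output)
```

View pics/p10.png

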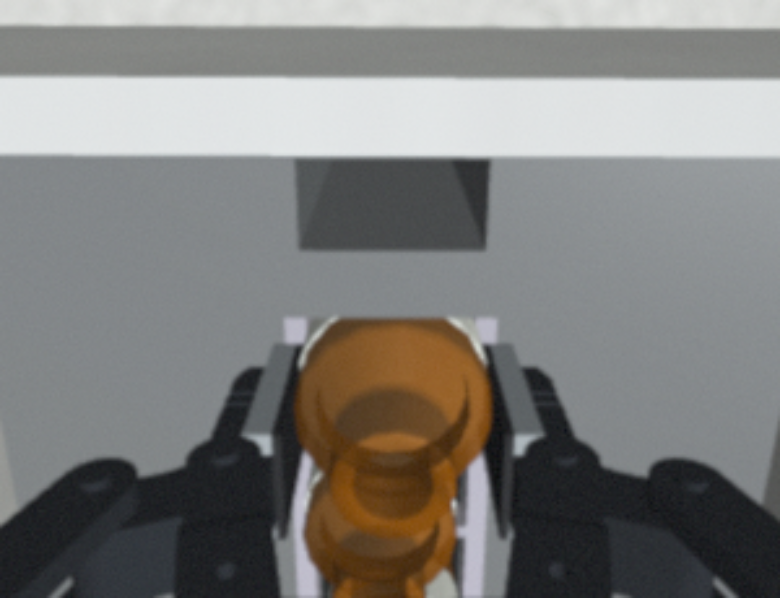

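Call:
apply_moves(
  plan=[-0.006,0,0.016,0,0,0,255,0,0,0.016,0,0,0,255,0,0,0.016,0,0,0,255,0,0,0.016,0,0,0,255,0,0,0.01,0,0,0,255,0,0,0,0,0,0,255,0,0,0,0,0,0,255,0,0,0,0,0,0,255],
)

```text
t: 32.95
ee_pos: [0.5704, -0.1066, 0.0215]
tool_rot: [[0.114, 0.993, 0.0], [0.993, -0.114, -0.0], [-0.0, 0.0, -1.0]]
contact_force: [0.2, -0.3, 0.0]
gripper_width: 0.0386
grasp_force: 60.7
```

Call:
apply_moves(
  plan=[0,0.002,0.012,0,0,0,255,0,0,0.012,0,0,0,255,0,0,0,0,0,0,255,0,0,0,0,0,0,255,0,0,0.003,0,0,0,255,0,0,0,0,0,0,255],
)

```text
t: 33.45
ee_pos: [0.5711, -0.1068, 0.0155]
tool_rot: [[0.114, 0.993, 0.0], [0.993, -0.114, -0.0], [-0.0, 0.0, -1.0]]
contact_force: [-1.8, -0.2, 5.3]
gripper_width: 0.0385
grasp_force: 61.4
```

Seated on the floor. Releasing and rising.

Call:
apply_moves(
  plan=[0,0,0,0,0,0,0,0,0,0,0,0,0,0,0,0,0,0,0,0,0,0,0,0,0,0,0,0,0,0,0,0,0,0,0,0,0,0,0,0,0,0,0,0,-0.06,0,0,0,0,0,0,-0.15,0,0,0,0,0,0,-0.15,0,0,0,0,0,0,-0.15,0,0,0,0,0,0,-0.15,0,0,0,0,0,0,-0.15,0,0,0,0,0,0,-0.1,0,0,0,0,0,0,0,0,0,0,0,0,0,0,0,0,0,0,0,0,0,0,0,0,0],
)

```text
t: 34.78
ee_pos: [0.5703, -0.1065, 0.2412]
tool_rot: [[0.114, 0.993, -0.001], [0.993, -0.114, 0.001], [0.0, -0.002, -1.0]]
contact_force: [0.1, -0.7, -0.4]
gripper_width: 0.0856
grasp_force: 0.0
```

```bash
python3 look.py .03
```

```text
ee [ 0.5703 -0.1065  0.2412] F [ 0.1 -0.7 -0.4] w 0.0856 zax [-0.001  0.001 -1.   ]
mouth ([261.9, 236.4], 48.0, [0.5604, -0.1954, 0.09]) tool [-0.0895, 0.0006, 0.1511]
mouth ([259.4, 204.0], 71.0, [0.5624, -0.1492, 0.09]) tool [-0.0434, -0.0027, 0.1512]
mouth ([261.4, 165.4], 105.0, [0.5707, -0.0995, 0.09]) tool [0.0069, -0.0001, 0.1512]
amber ([261.5, 161.7], 608, [247, 147, 30, 33]) [ 0.5709 -0.0993  0.07  ] tool [0.0071, 0.0, 0.1712]
amber ([259.8, 198.9], 571, [246, 185, 29, 29]) [ 0.5628 -0.1497  0.07  ] tool [-0.0438, -0.0022, 0.1712]
amber ([261.8, 230.3], 540, [248, 217, 28, 29]) [ 0.5601 -0.1965  0.07  ] tool [-0.0907, 0.0005, 0.1711]
```

Call:
apply_moves(
  plan=[0.1365,-0.0163,0,0,0,0,162,0.1365,-0.0163,0,0,0,0,162,0.1365,-0.0163,0,0,0,0,162,0.1365,-0.0163,0,0,0,0,162,0.1365,-0.0163,0,0,0,0,162,0.1365,-0.0163,0,0,0,0,162,0.1365,-0.0163,0,0,0,0,162,0.1365,-0.0163,0,0,0,0,162,0.1365,-0.0163,0,0,0,0,162,0.1365,-0.0163,0,0,0,0,162,0.1365,-0.0163,0,0,0,0,162,0.1365,-0.0163,0,0,0,0,162,0,0,0.111,0,0,0,162,0,0,0.111,0,0,0,162,0,0,0.111,0,0,0,162,0,0,0.111,0,0,0,162,0,0,0,0,0,0,162,0,0,0,0,0,0,162,0,0,0,0,0,0,162],
)

```text
t: 36.42
ee_pos: [0.5695, 0.3058, 0.1322]
tool_rot: [[0.115, 0.993, 0.001], [0.993, -0.115, 0.0], [0.0, 0.001, -1.0]]
contact_force: [0.5, 0.5, 0.7]
gripper_width: 0.031
grasp_force: 0.0
```

```bash
python3 look.py
```

```text
ee [0.5695 0.3058 0.1322] F [0.5 0.5 0.7] w 0.031 zax [ 0.001  0.    -1.   ]
red ([171.1, 190.3], 109, [160, 185, 18, 17]) [0.4925 0.3232 0.081 ] tool [0.0084, -0.0786, 0.0511]
red ([261.0, 194.9], 389, [250, 185, 23, 21]) [0.5693 0.31   0.081 ] tool [0.0041, -0.0007, 0.0512]
red ([124.1, 194.8], 169, [112, 188, 20, 19]) [0.4509 0.3239 0.081 ] tool [0.0043, -0.12, 0.0511]
red ([210.3, 198.3], 389, [199, 188, 23, 22]) [0.5249 0.312  0.081 ] tool [0.001, -0.0451, 0.0511]
red ([159.7, 201.7], 392, [149, 191, 23, 22]) [0.4802 0.314  0.081 ] tool [-0.0021, -0.0897, 0.0511]
red ([109.6, 205.1], 399, [98, 195, 24, 21]) [0.4356 0.316  0.081 ] tool [-0.0053, -0.1343, 0.0511]
```

Call:
apply_moves(
  plan=[0.002,-0.002,0.1,0,0,0,162,0,0,0.1,0,0,0,162,0,0,0.1,0,0,0,162,0,0,0.06,0,0,0,162,0,0,0.03,0,0,0,162,0,0,0.02,0,0,0,162,0,0,0,0,0,0,162,0,0,0,0,0,0,162,0,0,0,0,0,0,162],
)

```text
t: 37.22
ee_pos: [0.5701, 0.3067, 0.0307]
tool_rot: [[0.114, 0.993, 0.003], [0.993, -0.114, 0.001], [0.001, 0.003, -1.0]]
contact_force: [-0.1, 0.2, -0.3]
gripper_width: 0.0309
grasp_force: 0.0
```

```bash
python3 look.py
```

```text
ee [0.5701 0.3067 0.0307] F [-0.1  0.2 -0.3] w 0.0309 zax [ 0.003  0.001 -1.   ]
red ([261.3, 233.7], 354, [245, 226, 33, 19]) [0.5715 0.3259 0.081 ] tool [0.0193, -0.0007, -0.0503]
red ([188.3, 240.9], 474, [167, 231, 36, 29]) [0.5344 0.3262 0.081 ] tool [0.0153, -0.0375, -0.0504]
red ([114.0, 248.7], 684, [89, 236, 41, 35]) [0.496  0.3262 0.081 ] tool [0.0109, -0.0757, -0.0505]
red ([39.0, 255.5], 939, [11, 240, 48, 40]) [0.4567 0.3269 0.081 ] tool [0.0071, -0.1148, -0.0506]
red ([260.3, 260.7], 1115, [241, 243, 39, 36]) [0.5692 0.3105 0.081 ] tool [0.0037, -0.0012, -0.0503]
red ([175.6, 264.7], 1015, [156, 248, 41, 35]) [0.5251 0.3133 0.081 ] tool [0.0014, -0.0453, -0.0504]
red ([91.8, 271.2], 1152, [71, 254, 42, 36]) [0.4807 0.3145 0.081 ] tool [-0.0024, -0.0896, -0.0506]
red ([13.5, 276.8], 916, [0, 259, 32, 36]) [0.4386 0.316  0.081 ] tool [-0.0058, -0.1315, -0.0507]
```

Call:
apply_moves(
  plan=[0,0,0,0,0,0,255,0,0,0,0,0,0,255,0,0,0,0,0,0,255,0,0,0,0,0,0,255,0,0,0,0,0,0,255,0,0,-0.04,0,0,0,255,0,0,-0.144,0,0,0,255,0,0,-0.144,0,0,0,255,0,0,-0.144,0,0,0,255,0,0,-0.144,0,0,0,255,0,0,-0.144,0,0,0,255,0,0,0,0,0,0,255],
)

```text
t: 38.27
ee_pos: [0.5726, 0.3077, 0.2292]
tool_rot: [[0.114, 0.993, 0.015], [0.993, -0.114, 0.005], [0.006, 0.014, -1.0]]
contact_force: [1.0, -0.0, 2.0]
gripper_width: 0.0196
grasp_force: 60.3
```

Call:
apply_moves(
  plan=[-0.144,0.0138,0,0,0,0,255,-0.144,0.0138,0,0,0,0,255,-0.144,0.0138,0,0,0,0,255,-0.144,0.0138,0,0,0,0,255,-0.144,0.0138,0,0,0,0,255,-0.144,0.0138,0,0,0,0,255,-0.144,0.0138,0,0,0,0,255,-0.144,0.0138,0,0,0,0,255,-0.144,0.0138,0,0,0,0,255,-0.144,0.0138,0,0,0,0,255,-0.144,0.0138,0,0,0,0,255,-0.144,0.0138,0,0,0,0,255,-0.144,0.0138,0,0,0,0,255,-0.144,0.0138,0,0,0,0,255,0,0,0,0,0,0,255,0,0,0,0,0,0,255,0,0,0,0,0,0,255],
)

```text
t: 39.68
ee_pos: [0.5587, -0.1994, 0.2186]
tool_rot: [[0.115, 0.993, -0.0], [0.993, -0.115, 0.001], [0.001, -0.001, -1.0]]
contact_force: [0.4, -0.1, -1.2]
gripper_width: 0.0197
grasp_force: 60.3
```

```bash
python3 look.py .03
```

```text
ee [ 0.5587 -0.1994  0.2186] F [ 0.4 -0.1 -1.2] w 0.0197 zax [-0.     0.001 -1.   ]
mouth ([262.8, 174.6], 109.5, [0.5602, -0.1979, 0.09]) tool [0.0015, 0.0014, 0.1286]
mouth ([259.9, 133.5], 145.0, [0.5623, -0.1515, 0.09]) tool [0.0479, -0.0018, 0.1286]
mouth ([262.3, 83.5], 176.0, [0.5708, -0.1013, 0.09]) tool [0.0987, 0.0008, 0.1287]
amber ([262.5, 83.5], 883, [245, 66, 35, 37]) [ 0.5712 -0.1003  0.07  ] tool [0.0997, 0.0011, 0.1487]
amber ([260.5, 131.2], 733, [244, 115, 34, 35]) [ 0.563  -0.1513  0.07  ] tool [0.0481, -0.0012, 0.1486]
amber ([262.8, 169.7], 664, [247, 155, 32, 31]) [ 0.5605 -0.1972  0.07  ] tool [0.0022, 0.0016, 0.1486]
amber ([99.1, 267.3], 1289, [48, 253, 92, 30]) [ 0.3215 -0.3082  0.07  ] tool [-0.1355, -0.2231, 0.1486]
red ([261.8, 233.6], 414, [243, 225, 37, 21]) [ 0.55   -0.2771  0.081 ] tool [-0.0783, 0.0004, 0.1375]
red ([260.6, 260.7], 1176, [241, 243, 40, 37]) [ 0.5439 -0.3163  0.081 ] tool [-0.118, -0.0012, 0.1375]
```

Call:
apply_moves(
  plan=[-0.003,0.006,0.12,0,0,0,255,0,0,0.12,0,0,0,255,0,0,0.09,0,0,0,255,0,0,0.04,0,0,0,255,0,0,0,0,0,0,255,0,0,0,0,0,0,255,0,0,0,0,0,0,255,0,0,0,0,0,0,255],
)

```text
t: 40.4
ee_pos: [0.5617, -0.2014, 0.1286]
tool_rot: [[0.114, 0.993, 0.003], [0.993, -0.114, -0.002], [-0.002, 0.004, -1.0]]
contact_force: [-0.8, -0.2, -1.1]
gripper_width: 0.0197
grasp_force: 60.3
```

```bash
python3 look.py .03; python3 -c "
import numpy as np,cv2
w=np.load('pics/last.npy');cv2.imwrite('pics/p11.png',cv2.resize(w[150:290,190:330],(600,600))[:,:,::-1])"
```

```text
ee [ 0.5617 -0.2014  0.1286] F [-0.8 -0.2 -1.1] w 0.0197 zax [ 0.003 -0.002 -1.   ]
mouth ([259.6, 200.0], 149.5, [0.5605, -0.1972, 0.09]) tool [0.0041, -0.0018, 0.0386]
mouth ([255.2, 144.6], 237.5, [0.5624, -0.1513, 0.09]) tool [0.0499, -0.0052, 0.0385]
mouth ([258.4, 74.4], 323.0, [0.5708, -0.1018, 0.09]) tool [0.1, -0.0025, 0.0384]
amber ([258.8, 75.2], 1741, [235, 50, 49, 53]) [ 0.5711 -0.1008  0.07  ] tool [0.1011, -0.0024, 0.0584]
amber ([256.1, 141.0], 1418, [234, 119, 46, 48]) [ 0.5628 -0.1515  0.07  ] tool [0.0498, -0.0048, 0.0585]
amber ([259.5, 191.1], 1194, [239, 172, 42, 42]) [ 0.5605 -0.1962  0.07  ] tool [0.0051, -0.0021, 0.0586]
amber ([43.6, 310.5], 1902, [0, 292, 86, 38]) [ 0.3206 -0.3011  0.07  ] tool [-0.1264, -0.2284, 0.058]
red ([261.8, 233.6], 415, [244, 225, 36, 21]) [ 0.5583 -0.2329  0.081 ] tool [-0.0316, -0.0, 0.0477]
red ([260.5, 260.7], 1175, [241, 243, 40, 37]) [ 0.5539 -0.2607  0.081 ] tool [-0.0598, -0.0012, 0.0477]
```

View pics/p11.png

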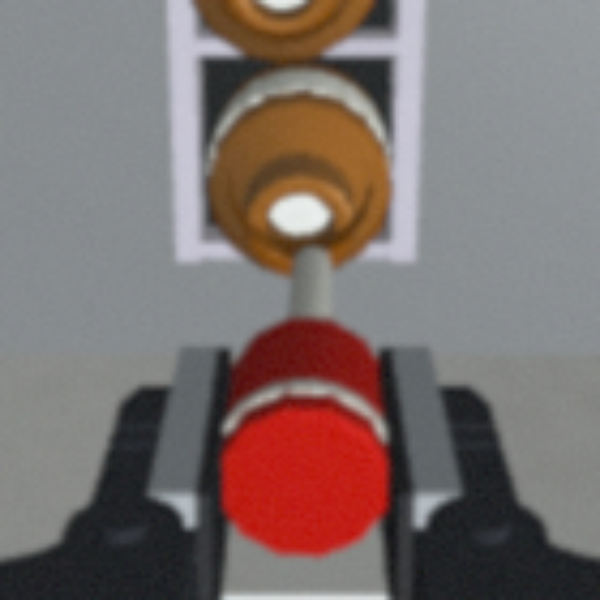

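```bash
cat > tip.py <<'E'
from h import *
import sys
# stem tip (grey-white, below the red head) against the mouth hole, tool axes
u,r=map(float,sys.argv[1:3]);m=bot.camera_model("wrist");s=bot.get_state();z=s["ee_pos"][2]-.0227
print(s["ee_pos"].round(4),(s["tool_rot"].T@(plane(m,(u,r),z)-s["ee_pos"])).round(4))
E
python3 tip.py 262.3 208.5
python3 - <<'E'
import numpy as np,cv2
w=np.load('pics/last.npy');h=cv2.cvtColor(w,cv2.COLOR_RGB2HSV)
for r in range(200,226,2): print(r,[tuple(int(a) for a in h[r,c][1:]) for c in range(252,274,3)])
E
```

```text
[ 0.5616 -0.2014  0.1283] [0.003  0.0002 0.0227]
200 [(69, 156), (4, 234), (3, 232), (4, 233), (4, 237), (56, 137), (178, 158), (172, 98)]
202 [(154, 124), (7, 216), (4, 234), (5, 235), (5, 224), (113, 95), (187, 134), (187, 109)]
204 [(178, 113), (82, 122), (14, 178), (17, 165), (63, 106), (165, 79), (206, 93), (179, 135)]
206 [(209, 106), (217, 88), (164, 90), (150, 85), (167, 75), (222, 85), (210, 119), (178, 132)]
208 [(193, 132), (190, 106), (147, 85), (14, 106), (21, 121), (178, 126), (203, 137), (128, 135)]
210 [(210, 130), (208, 141), (109, 105), (6, 119), (7, 141), (120, 140), (131, 127), (5, 147)]
212 [(99, 116), (191, 132), (82, 112), (9, 119), (9, 142), (41, 136), (4, 133), (9, 143)]
214 [(14, 141), (29, 133), (33, 107), (9, 116), (7, 144), (3, 146), (11, 142), (11, 145)]
216 [(12, 144), (11, 144), (7, 111), (6, 118), (11, 145), (5, 146), (11, 143), (13, 142)]
218 [(13, 142), (14, 144), (7, 113), (13, 121), (9, 147), (7, 147), (12, 144), (14, 144)]
220 [(11, 143), (12, 143), (7, 110), (11, 121), (7, 147), (5, 148), (12, 144), (11, 144)]
222 [(11, 142), (12, 144), (7, 108), (10, 122), (9, 148), (5, 148), (14, 144), (14, 144)]
224 [(9, 145), (6, 125), (102, 105), (113, 108), (76, 124), (46, 133), (14, 146), (12, 143)]
```

Call:
apply_moves(
  plan=[0.004,-0.001,0.01,0,0,0,255,0,0,0.01,0,0,0,255,0,0,0,0,0,0,255,0,0,0,0,0,0,255,0,0,0,0,0,0,255],
)

```text
t: 40.87
ee_pos: [0.5601, -0.1998, 0.1212]
tool_rot: [[0.115, 0.993, -0.0], [0.993, -0.115, 0.0], [0.0, -0.0, -1.0]]
contact_force: [-0.4, -0.1, 0.3]
gripper_width: 0.0198
grasp_force: 60.3
```

```bash
cat > stem.py <<'E'
from h import *
import sys
dz=float(sys.argv[1]) if len(sys.argv)>1 else .0227
m=bot.camera_model("wrist");s=bot.get_state();w=bot.grab_frame("wrist");np.save("pics/last.npy",w);Rt=s["tool_rot"].T
f=lambda uv,z:Rt@(plane(m,uv,z)-s["ee_pos"])
h=cv2.cvtColor(w,cv2.COLOR_RGB2HSV)
red=blobs(w,"red",200)[0];rt=min((b for b in red if abs(b[0][0]-262)<15 and b[0][1]>215),key=lambda b:b[2][1])[2][1]
for r in range(rt-3,rt-40,-2):
    row=h[r,245:282].astype(int);d=(row[:,1]<60)&(row[:,2]<160)&(row[:,2]>85)
    c=np.where(d)[0]+245;print(r,(c.min(),c.max(),len(c)) if len(c) else None,end="; ")
print()
for v in vials(w,m,.03,150):
    if abs(v[0][0]-262)<14: print("mouth",v[0],v[1],(Rt@(np.array(v[2])-s["ee_pos"])).round(4))
tipz=s["ee_pos"][2]-dz;print("ee",s["ee_pos"].round(4),"F",s["contact_force"].round(1),"tipz",tipz.round(4),[(r,f((262,r),tipz).round(4).tolist()[0]) for r in(198,202,206,210)], "col->y",[round(float(f((c,206),tipz)[1]),4) for c in (258,262,266)])
E
python3 stem.py
```

```text
222 (np.int64(245), np.int64(281), 37); 220 (np.int64(245), np.int64(281), 37); 218 (np.int64(245), np.int64(281), 34); 216 (np.int64(245), np.int64(281), 26); 214 (np.int64(247), np.int64(277), 13); 212 (np.int64(246), np.int64(267), 11); 210 (np.int64(245), np.int64(281), 12); 208 (np.int64(257), np.int64(267), 5); 206 (np.int64(269), np.int64(269), 1); 204 None; 202 None; 200 None; 198 None; 196 None; 194 None; 192 None; 190 None; 188 None; 186 (np.int64(281), np.int64(281), 1); 
mouth [257.5, 147.9] 248.0 [ 0.0486 -0.0033  0.0312]
mouth [261.0, 75.5] 340.0 [ 0.0987 -0.0007  0.0312]
ee [ 0.5601 -0.1998  0.1212] F [-0.4 -0.1  0.3] tipz 0.0985 [(198, 0.0116), (202, 0.0084), (206, 0.0051), (210, 0.0017)] col->y [-0.003, 0.0, 0.0031]
```

Call:
apply_moves(
  plan=[0,0,0.012,0,0,0,255,0,0,0.012,0,0,0,255,0,0,0.012,0,0,0,255,0,0,0.012,0,0,0,255,0,0,0.012,0,0,0,255,0,0,0,0,0,0,255],
)

```text
t: 41.42
ee_pos: [0.5597, -0.1996, 0.1053]
tool_rot: [[0.114, 0.993, -0.001], [0.993, -0.114, 0.001], [0.001, -0.001, -1.0]]
contact_force: [0.4, -0.5, -1.2]
gripper_width: 0.0197
grasp_force: 60.3
```

Call:
apply_moves(
  plan=[0,0,0.024,0,0,0,255,0,0,0.024,0,0,0,255,0,0,0.024,0,0,0,255,0,0,0.024,0,0,0,255,0,0,0.024,0,0,0,255,0,0,0.016,0,0,0,255,0,0,0.012,0,0,0,255,0,0,0,0,0,0,255,0,0,0,0,0,0,255],
)

```text
t: 42.17
ee_pos: [0.5601, -0.1998, 0.0691]
tool_rot: [[0.114, 0.993, -0.0], [0.993, -0.114, 0.0], [0.0, -0.0, -1.0]]
contact_force: [-0.3, 0.4, -0.5]
gripper_width: 0.0202
grasp_force: 60.3
```

Call:
apply_moves(
  plan=[0,0,0.008,0,0,0,255,0,0,0.008,0,0,0,255,0,0,0,0,0,0,255,0,0,0.004,0,0,0,255,0,0,0,0,0,0,255],
)

```text
t: 42.58
ee_pos: [0.5603, -0.2, 0.0648]
tool_rot: [[0.114, 0.993, 0.0], [0.993, -0.114, -0.0], [-0.0, 0.0, -1.0]]
contact_force: [-0.8, 0.0, 3.3]
gripper_width: 0.0198
grasp_force: 60.8
```

Call:
apply_moves(
  plan=[0,0,0,0,0,0,140,0,0,0,0,0,0,140,0,0,0,0,0,0,140,0,0,0,0,0,0,140,0,0,-0.04,0,0,0,140,0,0,-0.12,0,0,0,140,0,0,-0.13,0,0,0,140,0,0,-0.13,0,0,0,140,0,0,-0.13,0,0,0,140,0,0,-0.13,0,0,0,162,0,0,0,0,0,0,162],
)

```text
t: 43.5
ee_pos: [0.5637, -0.2018, 0.2438]
tool_rot: [[0.114, 0.993, 0.012], [0.993, -0.114, -0.008], [-0.006, 0.013, -1.0]]
contact_force: [0.6, 0.2, 1.3]
gripper_width: 0.0313
grasp_force: 0.0
```

Call:
apply_moves(
  plan=[0.1433,-0.0267,0,0,0,0,162,0.1433,-0.0267,0,0,0,0,162,0.1433,-0.0267,0,0,0,0,162,0.1433,-0.0267,0,0,0,0,162,0.1433,-0.0267,0,0,0,0,162,0.1433,-0.0267,0,0,0,0,162,0.1433,-0.0267,0,0,0,0,162,0.1433,-0.0267,0,0,0,0,162,0.1433,-0.0267,0,0,0,0,162,0.1433,-0.0267,0,0,0,0,162,0.1433,-0.0267,0,0,0,0,162,0.1433,-0.0267,0,0,0,0,162,0.1433,-0.0267,0,0,0,0,162,0.1433,-0.0267,0,0,0,0,162,0,0,0.12,0,0,0,162,0,0,0.12,0,0,0,162,0,0,0.12,0,0,0,162,0,0,0.06,0,0,0,162,0,0,0,0,0,0,162,0,0,0,0,0,0,162],
)

```text
t: 45.17
ee_pos: [0.5244, 0.309, 0.1292]
tool_rot: [[0.114, 0.993, -0.001], [0.993, -0.114, -0.0], [-0.0, -0.001, -1.0]]
contact_force: [0.8, -0.4, 0.4]
gripper_width: 0.0311
grasp_force: 0.0
```

```bash
python3 look.py
```

```text
ee [0.5244 0.309  0.1292] F [ 0.8 -0.4  0.4] w 0.0311 zax [-0.001 -0.    -1.   ]
red ([170.8, 192.4], 114, [160, 187, 18, 16]) [0.4476 0.3254 0.081 ] tool [0.0075, -0.0781, 0.0482]
red ([261.7, 197.3], 393, [251, 187, 23, 22]) [0.5246 0.312  0.081 ] tool [0.003, -0.0001, 0.0481]
red ([210.3, 200.6], 396, [199, 190, 23, 22]) [0.48   0.3141 0.081 ] tool [-0.0, -0.0446, 0.0482]
red ([159.1, 204.0], 395, [148, 194, 23, 21]) [0.4352 0.3161 0.081 ] tool [-0.0032, -0.0894, 0.0482]
```

Call:
apply_moves(
  plan=[-0.003,0,0.1,0,0,0,162,0,0,0.1,0,0,0,162,0,0,0.1,0,0,0,162,0,0,0.05,0,0,0,162,0,0,0.03,0,0,0,162,0,0,0.018,0,0,0,162,0,0,0,0,0,0,162,0,0,0,0,0,0,162,0,0,0,0,0,0,162,0,0,0,0,0,0,255,0,0,0,0,0,0,255,0,0,0,0,0,0,255,0,0,0,0,0,0,255,0,0,0,0,0,0,255],
)

```text
t: 46.38
ee_pos: [0.5259, 0.3089, 0.0314]
tool_rot: [[0.114, 0.993, 0.003], [0.993, -0.114, 0.001], [0.001, 0.002, -1.0]]
contact_force: [-0.1, -0.6, 6.0]
gripper_width: 0.0203
grasp_force: 58.6
```

Call:
apply_moves(
  plan=[0,0,-0.04,0,0,0,255,0,0,-0.144,0,0,0,255,0,0,-0.144,0,0,0,255,0,0,-0.144,0,0,0,255,0,0,-0.144,0,0,0,255,0,0,-0.144,0,0,0,255,0,0,0,0,0,0,255,-0.1402,0.0272,0,0,0,0,255,-0.1402,0.0272,0,0,0,0,255,-0.1402,0.0272,0,0,0,0,255,-0.1402,0.0272,0,0,0,0,255,-0.1402,0.0272,0,0,0,0,255,-0.1402,0.0272,0,0,0,0,255,-0.1402,0.0272,0,0,0,0,255,-0.1402,0.0272,0,0,0,0,255,-0.1402,0.0272,0,0,0,0,255,-0.1402,0.0272,0,0,0,0,255,-0.1402,0.0272,0,0,0,0,255,-0.1402,0.0272,0,0,0,0,255,-0.1402,0.0272,0,0,0,0,255],
)

```text
t: 48.05
ee_pos: [0.56, -0.1561, 0.22]
tool_rot: [[0.115, 0.993, 0.0], [0.993, -0.115, -0.0], [0.0, 0.0, -1.0]]
contact_force: [0.1, 0.8, 0.1]
gripper_width: 0.0193
grasp_force: 59.9
```

Call:
apply_moves(
  plan=[0,0,0.12,0,0,0,255,0,0,0.12,0,0,0,255,0,0,0.09,0,0,0,255,0,0,0.03,0,0,0,255,0,0,0,0,0,0,255,0,0,0,0,0,0,255,0,0,0,0,0,0,255,0,0,0,0,0,0,255,0,0,0,0,0,0,255,0,0,0,0,0,0,255],
)

```text
t: 48.88
ee_pos: [0.561, -0.1546, 0.1309]
tool_rot: [[0.114, 0.993, 0.002], [0.993, -0.114, -0.001], [-0.001, 0.002, -1.0]]
contact_force: [-0.6, 0.8, -0.6]
gripper_width: 0.0195
grasp_force: 59.9
```

```bash
python3 stem.py .0234
```

```text
221 (np.int64(248), np.int64(279), 16); 219 (np.int64(248), np.int64(276), 21); 217 (np.int64(250), np.int64(281), 22); 215 (np.int64(251), np.int64(281), 19); 213 (np.int64(253), np.int64(278), 20); 211 (np.int64(258), np.int64(275), 16); 209 (np.int64(259), np.int64(265), 7); 207 (np.int64(261), np.int64(264), 4); 205 (np.int64(246), np.int64(247), 2); 203 (np.int64(245), np.int64(262), 3); 201 (np.int64(268), np.int64(268), 1); 199 None; 197 None; 195 None; 193 None; 191 None; 189 None; 187 None; 185 None; 
mouth [262.8, 197.8] 150.0 [0.0051 0.0007 0.0409]
mouth [266.3, 137.4] 247.0 [0.0551 0.0033 0.0409]
ee [ 0.561  -0.1546  0.1309] F [-0.6  0.8 -0.6] tipz 0.1075 [(198, 0.0114), (202, 0.0081), (206, 0.0048), (210, 0.0014)] col->y [-0.0031, 0.0, 0.0031]
```

Call:
apply_moves(
  plan=[0.006,0,0.012,0,0,0,255,0,0,0.012,0,0,0,255,0,0,0,0,0,0,255,0,0,0,0,0,0,255,0,0,0,0,0,0,255],
)

```text
t: 49.35
ee_pos: [0.5604, -0.1529, 0.1236]
tool_rot: [[0.114, 0.993, -0.0], [0.993, -0.114, 0.0], [0.0, -0.0, -1.0]]
contact_force: [-0.3, -0.3, 0.1]
gripper_width: 0.0197
grasp_force: 59.9
```

Call:
apply_moves(
  plan=[0.001,0.005,0.012,0,0,0,255,0,0,0.012,0,0,0,255,0,0,0.012,0,0,0,255,0,0,0.012,0,0,0,255,0,0,0.012,0,0,0,255,0,0,0.008,0,0,0,255,0,0,0,0,0,0,255],
)

```text
t: 49.93
ee_pos: [0.5614, -0.1526, 0.106]
tool_rot: [[0.114, 0.993, -0.001], [0.993, -0.114, 0.001], [0.0, -0.001, -1.0]]
contact_force: [1.2, -0.8, 0.2]
gripper_width: 0.0194
grasp_force: 59.9
```

Call:
apply_moves(
  plan=[0,0,0.024,0,0,0,255,0,0,0.024,0,0,0,255,0,0,0.024,0,0,0,255,0,0,0.024,0,0,0,255,0,0,0.024,0,0,0,255,0,0,0.016,0,0,0,255,0,0,0.012,0,0,0,255,0,0,0,0,0,0,255,0,0,0.008,0,0,0,255,0,0,0.004,0,0,0,255,0,0,0,0,0,0,255,0,0,0,0,0,0,255],
)

```text
t: 50.93
ee_pos: [0.5619, -0.1529, 0.0669]
tool_rot: [[0.114, 0.993, 0.0], [0.993, -0.114, -0.0], [-0.0, 0.0, -1.0]]
contact_force: [0.5, 0.3, -0.3]
gripper_width: 0.0197
grasp_force: 59.9
```

Call:
apply_moves(
  plan=[0,0,0.006,0,0,0,255,0,0,0,0,0,0,255,0,0,0.004,0,0,0,255,0,0,0,0,0,0,255,0,0,0,0,0,0,255],
)

```text
t: 51.35
ee_pos: [0.5624, -0.1531, 0.0658]
tool_rot: [[0.114, 0.993, 0.001], [0.993, -0.114, -0.001], [-0.001, 0.001, -1.0]]
contact_force: [-2.5, 1.7, 7.9]
gripper_width: 0.0196
grasp_force: 60.9
```

Call:
apply_moves(
  plan=[0,0,0,0,0,0,140,0,0,0,0,0,0,140,0,0,0,0,0,0,140,0,0,0,0,0,0,140,0,0,-0.04,0,0,0,140,0,0,-0.12,0,0,0,140,0,0,-0.13,0,0,0,140,0,0,-0.13,0,0,0,140,0,0,-0.13,0,0,0,140,0,0,-0.13,0,0,0,162,0,0,0,0,0,0,162],
)

```text
t: 52.27
ee_pos: [0.5654, -0.1546, 0.2435]
tool_rot: [[0.114, 0.993, 0.013], [0.993, -0.114, -0.007], [-0.005, 0.013, -1.0]]
contact_force: [-0.4, 0.3, 0.8]
gripper_width: 0.0313
grasp_force: 0.0
```

Call:
apply_moves(
  plan=[0.1389,-0.0414,0,0,0,0,162,0.1389,-0.0414,0,0,0,0,162,0.1389,-0.0414,0,0,0,0,162,0.1389,-0.0414,0,0,0,0,162,0.1389,-0.0414,0,0,0,0,162,0.1389,-0.0414,0,0,0,0,162,0.1389,-0.0414,0,0,0,0,162,0.1389,-0.0414,0,0,0,0,162,0.1389,-0.0414,0,0,0,0,162,0.1389,-0.0414,0,0,0,0,162,0.1389,-0.0414,0,0,0,0,162,0.1389,-0.0414,0,0,0,0,162,0.1389,-0.0414,0,0,0,0,162,0,0,0.12,0,0,0,162,0,0,0.12,0,0,0,162,0,0,0.12,0,0,0,162,0,0,0.06,0,0,0,162,0,0,0,0,0,0,162,0,0,0,0,0,0,162],
)

```text
t: 53.85
ee_pos: [0.4794, 0.3109, 0.1291]
tool_rot: [[0.114, 0.993, -0.001], [0.993, -0.114, -0.0], [-0.001, -0.001, -1.0]]
contact_force: [0.0, -0.2, 0.3]
gripper_width: 0.0309
grasp_force: 0.0
```

```bash
python3 look.py
```

```text
ee [0.4794 0.3109 0.1291] F [ 0.  -0.2  0.3] w 0.0309 zax [-0.001 -0.    -1.   ]
red ([261.7, 197.1], 393, [251, 187, 23, 22]) [0.4796 0.3141 0.081 ] tool [0.0032, -0.0001, 0.0481]
red ([210.2, 200.4], 394, [199, 190, 23, 22]) [0.435  0.3162 0.081 ] tool [0.0001, -0.0447, 0.0482]
```

Call:
apply_moves(
  plan=[-0.003,0,0.1,0,0,0,162,0,0,0.1,0,0,0,162,0,0,0.1,0,0,0,162,0,0,0.05,0,0,0,162,0,0,0.03,0,0,0,162,0,0,0.018,0,0,0,162,0,0,0,0,0,0,162,0,0,0,0,0,0,162,0,0,0,0,0,0,162,0,0,0,0,0,0,255,0,0,0,0,0,0,255,0,0,0,0,0,0,255,0,0,0,0,0,0,255,0,0,0,0,0,0,255],
)

```text
t: 55.07
ee_pos: [0.4809, 0.3108, 0.0314]
tool_rot: [[0.114, 0.993, 0.003], [0.993, -0.114, 0.001], [0.001, 0.002, -1.0]]
contact_force: [-1.6, -1.2, 6.6]
gripper_width: 0.0198
grasp_force: 58.5
```

Call:
apply_moves(
  plan=[0,0,-0.04,0,0,0,255,0,0,-0.144,0,0,0,255,0,0,-0.144,0,0,0,255,0,0,-0.144,0,0,0,255,0,0,-0.144,0,0,0,255,0,0,-0.144,0,0,0,255,0,0,0,0,0,0,255,-0.1338,0.0453,0,0,0,0,255,-0.1338,0.0453,0,0,0,0,255,-0.1338,0.0453,0,0,0,0,255,-0.1338,0.0453,0,0,0,0,255,-0.1338,0.0453,0,0,0,0,255,-0.1338,0.0453,0,0,0,0,255,-0.1338,0.0453,0,0,0,0,255,-0.1338,0.0453,0,0,0,0,255,-0.1338,0.0453,0,0,0,0,255,-0.1338,0.0453,0,0,0,0,255,-0.1338,0.0453,0,0,0,0,255,-0.1338,0.0453,0,0,0,0,255,0,0,0,0,0,0,255],
)

```text
t: 56.73
ee_pos: [0.5691, -0.1099, 0.2198]
tool_rot: [[0.12, 0.993, 0.0], [0.993, -0.12, -0.003], [-0.003, 0.001, -1.0]]
contact_force: [0.4, 0.4, 0.2]
gripper_width: 0.0196
grasp_force: 59.9
```

Call:
apply_moves(
  plan=[0,0,0.12,0,0,0,255,0,0,0.12,0,0,0,255,0,0,0.09,0,0,0,255,0,0,0.04,0,0,0,255,0,0,0,0,0,0,255,0,0,0,0,0,0,255,0,0,0,0,0,0,255,0,0,0,0,0,0,255,0,0,0,0,0,0,255,0,0,0,0,0,0,255],
)

```text
t: 57.57
ee_pos: [0.5695, -0.1042, 0.1285]
tool_rot: [[0.114, 0.993, 0.002], [0.993, -0.114, -0.001], [-0.001, 0.002, -1.0]]
contact_force: [-0.3, -0.5, -0.8]
gripper_width: 0.0198
grasp_force: 60.0
```

```bash
python3 stem.py .0234
```

```text
221 (np.int64(245), np.int64(276), 22); 219 (np.int64(245), np.int64(274), 24); 217 (np.int64(247), np.int64(272), 24); 215 (np.int64(250), np.int64(269), 20); 213 (np.int64(256), np.int64(267), 12); 211 (np.int64(258), np.int64(266), 9); 209 (np.int64(259), np.int64(265), 7); 207 (np.int64(248), np.int64(277), 6); 205 (np.int64(247), np.int64(247), 1); 203 (np.int64(245), np.int64(281), 4); 201 (np.int64(268), np.int64(268), 1); 199 (np.int64(270), np.int64(270), 1); 197 (np.int64(270), np.int64(270), 1); 195 None; 193 None; 191 None; 189 None; 187 None; 185 None; 
mouth [262.9, 197.8] 153.0 [0.0061 0.0008 0.0385]
ee [ 0.5695 -0.1042  0.1285] F [-0.3 -0.5 -0.8] tipz 0.1051 [(198, 0.0114), (202, 0.0081), (206, 0.0048), (210, 0.0015)] col->y [-0.0031, 0.0, 0.0031]
```

Call:
apply_moves(
  plan=[0.01,0.003,0.01,0,0,0,255,0,0,0.01,0,0,0,255,0,0,0,0,0,0,255,0,0,0,0,0,0,255,0,0,0,0,0,0,255],
)

```text
t: 58.03
ee_pos: [0.5697, -0.1016, 0.1221]
tool_rot: [[0.114, 0.993, -0.0], [0.993, -0.114, 0.0], [0.0, -0.0, -1.0]]
contact_force: [-0.3, 0.7, -0.3]
gripper_width: 0.0199
grasp_force: 60.0
```

Call:
apply_moves(
  plan=[0.001,0.002,0.012,0,0,0,255,0,0,0.012,0,0,0,255,0,0,0.012,0,0,0,255,0,0,0.012,0,0,0,255,0,0,0.012,0,0,0,255,0,0,0.004,0,0,0,255,0,0,0,0,0,0,255],
)

```text
t: 58.62
ee_pos: [0.57, -0.1013, 0.1057]
tool_rot: [[0.114, 0.993, -0.001], [0.993, -0.114, 0.0], [0.0, -0.001, -1.0]]
contact_force: [-0.1, -0.1, -0.0]
gripper_width: 0.0195
grasp_force: 60.0
```

Call:
apply_moves(
  plan=[0,0,0.024,0,0,0,255,0,0,0.024,0,0,0,255,0,0,0.024,0,0,0,255,0,0,0.024,0,0,0,255,0,0,0.024,0,0,0,255,0,0,0.016,0,0,0,255,0,0,0.012,0,0,0,255,0,0,0,0,0,0,255,0,0,0.008,0,0,0,255,0,0,0.004,0,0,0,255,0,0,0,0,0,0,255,0,0,0.006,0,0,0,255,0,0,0,0,0,0,255,0,0,0,0,0,0,255],
)

```text
t: 59.78
ee_pos: [0.5708, -0.1015, 0.0657]
tool_rot: [[0.114, 0.993, 0.001], [0.993, -0.114, -0.0], [-0.0, 0.001, -1.0]]
contact_force: [-2.3, 0.9, 5.2]
gripper_width: 0.02
grasp_force: 60.7
```

Call:
apply_moves(
  plan=[0,0,0,0,0,0,140,0,0,0,0,0,0,140,0,0,0,0,0,0,140,0,0,0,0,0,0,140,0,0,-0.04,0,0,0,140,0,0,-0.1,0,0,0,140,0,0,-0.12,0,0,0,140,0,0,-0.12,0,0,0,140,0,0,-0.12,0,0,0,140,0,0,-0.12,0,0,0,140,0,0,0,0,0,0,140,0,0,0,0,0,0,140],
)

```text
t: 60.78
ee_pos: [0.5718, -0.102, 0.223]
tool_rot: [[0.114, 0.993, 0.005], [0.993, -0.114, -0.002], [-0.002, 0.005, -1.0]]
contact_force: [-0.3, -0.4, -0.1]
gripper_width: 0.0385
grasp_force: 0.0
```

```bash
python3 - <<'E'
from h import *
m=bot.camera_model("wrist");s=bot.get_state();w=bot.grab_frame("wrist");print(s["ee_pos"])
for b in blobs(w,"red",60)[0]: print(b,plane(m,b[0],.115).round(4))
t=bot.grab_frame("scene")
cv2.imwrite("pics/p12.png",np.hstack([cv2.resize(w[60:300,150:390],(400,400)),cv2.resize(t[60:320,130:370],(400,400))])[:,:,::-1])
E
```

```text
[ 0.57180144 -0.10197672  0.22296045]
([258.9, 177.7], 285, [250, 169, 19, 18]) [ 0.5699 -0.0983  0.115 ]
([257.3, 209.0], 68, [249, 206, 17, 8]) [ 0.5639 -0.1339  0.115 ]
([256.7, 221.9], 248, [248, 214, 18, 17]) [ 0.5613 -0.1495  0.115 ]
([259.9, 244.3], 92, [252, 240, 17, 10]) [ 0.5616 -0.1783  0.115 ]
([259.8, 257.2], 201, [252, 250, 17, 15]) [ 0.5595 -0.1955  0.115 ]
```

View pics/p12.png

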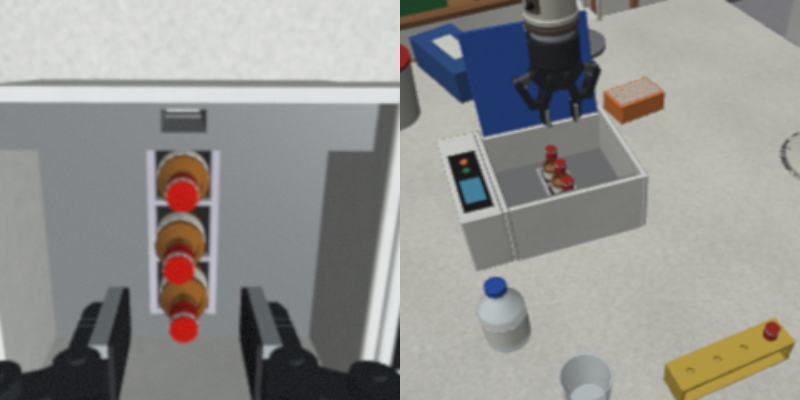

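All three rods are home in their vials: heads in a column at crop x ~180, one spare left at the rack's end, hatch standing open. Now to cross over the hatch with the fingers shut.

Call:
apply_moves(
  plan=[0,0,-0.137,0,0,0,255,0,0,-0.137,0,0,0,255,0,0,-0.137,0,0,0,255,0,0,-0.137,0,0,0,255,0,0,-0.03,0,0,0,255,0,0,0,0,0,0,255,-0.1366,0,0,0,0,0,255,-0.1366,0,0,0,0,0,255,-0.1366,0,0,0,0,0,255,-0.1366,0,0,0,0,0,255,-0.1366,0,0,0,0,0,255,-0.1366,0,0,0,0,0,255,-0.1366,0,0,0,0,0,255,0,0,0,0,0,0,255,0,0,0,0,0,0,255],
)

```text
t: 62.13
ee_pos: [0.5416, -0.3398, 0.3599]
tool_rot: [[0.117, 0.993, -0.005], [0.993, -0.117, 0.005], [0.004, -0.006, -1.0]]
contact_force: [0.4, 0.8, -0.4]
gripper_width: 0.0001
grasp_force: 0.0
```

Call:
apply_moves(
  plan=[0,0,0.1,0,0,0,255,0,0,0.1,0,0,0,255,0,0,0.036,0,0,0,255,0,0,0,0,0,0,255,0.069,0,0,0,0,0,255,0.069,0,0,0,0,0,255,0.069,0,0,0,0,0,255,0.069,0,0,0,0,0,255,0.102,0,0.004,0,0,0,255,0.101,0,0.017,0,0,0,255],
)

```text
t: 62.97
ee_pos: [0.5573, -0.2186, 0.3019]
tool_rot: [[0.114, 0.993, 0.003], [0.993, -0.114, -0.003], [-0.003, 0.003, -1.0]]
contact_force: [0.8, -4.1, -1.8]
gripper_width: 0.0002
grasp_force: 1.7
```

Force -4 N in y, so the hatch is being pushed. Following the arc down.

Call:
apply_moves(
  plan=[0.097,0,0.03,0,0,0,255,0.093,0,0.043,0,0,0,255,0.086,0,0.055,0,0,0,255,0.079,0,0.065,0,0,0,255,0.069,0,0.075,0,0,0,255,0.059,0,0.084,0,0,0,255,0.048,0,0.09,0,0,0,255,0.035,0,0.096,0,0,0,255,0.022,0,0.099,0,0,0,255,0,0,0,0,0,0,255],
)

```text
t: 63.8
ee_pos: [0.5711, -0.0699, 0.1371]
tool_rot: [[0.112, 0.994, -0.006], [0.994, -0.112, 0.004], [0.003, -0.006, -1.0]]
contact_force: [-0.8, 2.1, 2.1]
gripper_width: -0.0
grasp_force: 1.2
```

Call:
apply_moves(
  plan=[0,0,0.06,0,0,0,255,0,0,0.04,0,0,0,255,0,0,0.02,0,0,0,255,0,0,0.012,0,0,0,255,0,0,0.012,0,0,0,255,0,0,0,0,0,0,255,0,0,0,0,0,0,255],
)

```text
t: 64.38
ee_pos: [0.5737, -0.0739, 0.1053]
tool_rot: [[0.115, 0.993, 0.0], [0.993, -0.115, -0.0], [0.0, 0.001, -1.0]]
contact_force: [-0.0, 3.4, 3.6]
gripper_width: -0.0004
grasp_force: 1.6
```

Call:
apply_moves(
  plan=[0,0,0.012,0,0,0,255,0,0,0.008,0,0,0,255,0,0,0.006,0,0,0,255,0,0,0,0,0,0,255,0,0,0,0,0,0,255],
)

```text
t: 64.8
ee_pos: [0.5741, -0.0742, 0.1009]
tool_rot: [[0.114, 0.993, 0.001], [0.993, -0.114, -0.001], [-0.001, 0.001, -1.0]]
contact_force: [-5.5, 3.9, 17.1]
gripper_width: 0.0001
grasp_force: 8.7
```

At the stop with 17 N. Lifting straight up and away.

Call:
apply_moves(
  plan=[0,0,-0.02,0,0,0,255,0,0,-0.04,0,0,0,255,0,0,-0.12,0,0,0,255,0,0,-0.12,0,0,0,255,0.13,0,-0.06,0,0,0,255,0.13,0,-0.06,0,0,0,255,0.13,0,-0.06,0,0,0,255,0.13,0,0,0,0,0,255,0.13,0,0,0,0,0,255,0.13,0,0,0,0,0,255,0,0,0,0,0,0,255,0,0,0,0,0,0,255,0,0,0,0,0,0,255,0,0,0,0,0,0,255,0,0,0,0,0,0,255,0,0,0,0,0,0,255],
)

```text
t: 66.13
ee_pos: [0.5959, 0.1186, 0.2183]
tool_rot: [[0.116, 0.993, -0.0], [0.993, -0.116, -0.0], [-0.0, -0.0, -1.0]]
contact_force: [1.1, 0.6, -0.6]
gripper_width: 0.0002
grasp_force: 0.0
```

```bash
python3 - <<'E'
from h import *
t=bot.grab_frame("scene");tp=bot.grab_frame("top")
for n,i in(("scene",t),("top",tp)):
    m=bot.camera_model(n);print(n,[(b,plane(m,b[0],.142).round(4)) for b in blobs(i,"yellow",60)[0]],[(b[0],plane(m,b[0],.069).round(3)) for b in blobs(i,"red",15)[0]])
cv2.imwrite("pics/p13.png",np.hstack([cv2.resize(t[60:320,130:370],(400,400)),cv2.resize(tp[90:300,130:400],(400,400))])[:,:,::-1])
E
```

```text
scene [(([324.7, 295.1], 1967, [289, 267, 77, 55]), array([0.5539, 0.3509, 0.142 ]))] [([110.6, 100.0], array([ 0.797, -0.783,  0.069])), ([353.3, 272.9], array([0.428, 0.309, 0.069]))]
top [(([276.2, 179.3], 157, [272, 167, 9, 26]), array([ 0.5754, -0.0692,  0.142 ])), (([167.4, 193.9], 245, [162, 180, 11, 30]), array([0.5412, 0.2635, 0.142 ]))] [([456.1, 99.1], array([ 0.831, -0.673,  0.069]))]
```

View pics/p13.png

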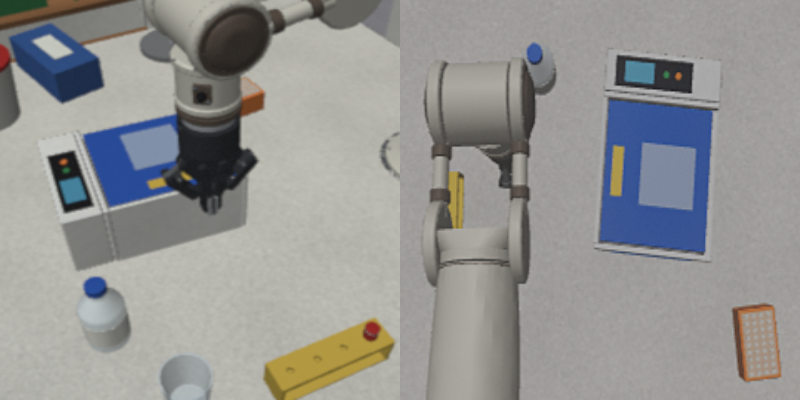

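The hatch is caught shut: the mark is back at top-view pixel (276.2,179.3), exactly where it started. The spare rod stands in the rack and the arm is clear of everything.

```bash
python3 -c "
from rig import bot
print(bot.hand_in())"
```

```text
the job is handed in; nothing more can be done
None
```

The job is handed in: all three vials stand in their pockets with rods fully down, the spare rod is in the rack, and the hatch is caught shut. The hand-in call returned no verdict.

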